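Restart the tripped glass grinder

ROBOT

A 6-joint arm with a two-finger parallel gripper is mounted at the origin on a cart in front of the work surface, level with it; the furniture and walls round the work are solid. World frame = base frame: x ahead of the robot, y to its left, z up, the work surface at z = 0. Lengths are in mm, angles in rad, forces in N, time in s.
With the tool pointing down it reaches from about 425 to 950 mm from the base axis. Payload 3.5 kg.
Tool frame: the origin (TCP) lies midway between the tips of the shut fingers; the grasp point (between the pads) lies 19 mm behind it; z points along the fingers, x is the direction in which the jaws open and shut, and the axes are right-handed (so a half turn about z gives the same grasp; the last joint's range is limited). The gripper opens to 85 mm and grips with 20 to 120 N. Pads are 22 mm wide; open, the fingers measure 114 mm over their backs; the gripper's body (76 mm by 85 mm) begins 54 mm behind the grasp point. The pads swing forward as they close: fully open they stand 13 mm farther back than shut.
Start: joints at [-1.257, 0.286, 1.577, -0, 1.279, -0.15], TCP at [301.981, -603.667, 201.825] pointing down, gripper open.
Joint ranges: [-2.77, 2.77], [-0.9, 2.22], [0.21, 2.48], [-1.53, 4.67], [0.24, 2.81], [-2.84, 2.84]. Speed limits (rad/s): [2.79, 2.79, 3.14, 3.14, 3.14, 3.14].

INTERFACE

Orientations are given as a unit quaternion [w, x, y, z].
In Python, from cell import bot gives the robot as it stands.
- The arm moves only by the tool step_arm, never from a script. Its argument "deltas" is a list of rows, each a list of 3 entries, a list of its own where there are three numbers: the opening, from 0 (shut) to 1 (fully open), then the shift along the tool's x, y, z in units of 40 mm (1.0 is 40 mm), then the turn, a rotation vector about the tool's x, y, z in units of 6 degrees (1.0 is 6 degrees). In form: [[jaw, [tx, ty, tz], [ax, ay, az]], ...]. A call has exactly 10 rows; each row shifts and turns the commanded pose from where the row before left it, along the tool's axes as they then stand; what a row does not reach is not made up. A row lasts 1/10 s, in which the tool goes at most 50 mm and 8.59 degrees, less where a joint would pass 70% of its speed; a pose out of reach is approached as far as the arm can. A call is refused whole if a number of a shift passes 1 or a number of a turn 1, either way. A call with a gripper value outside its range is refused whole. The fingers move at their own pace and stop on an object; the grip force is fixed at half the most. Time passes only in rows, so rows that do not move let the fingers close, or fill a call up. It gives the time, the measured TCP pose, the force and the opening at its end, in the units of the state.
- bot.sense(): the state, without advancing time (a new reading comes with each control period).
- bot.get_image(name): name is "scene" or "top"; returns a dict with "color" (400x640x3 uint8, red, green, blue), "vertical_fov" (degrees; the focal length in pixels is half the picture's height over the tangent of half this angle, whatever the lens; pixels are square), "cx", "cy" (the principal point, pixels), "R" (3x3) and "t" (3): a world point X has camera coordinates R X + t. Camera axes: x right, y down, z forward; pixel columns grow to the right and rows downward; lengths in mm; the calibration is good to about 2 mm. A picture is of the moment at which its call begins. There is no depth.
- bot.finish_job(): hands the job in, once; it reports no verdict.
The state is a dict: "clock": time; "qpos": joint angles; "joint_vel": joint speeds; "joint_torque": joint torques, N m; "tool_pos": TCP position; "tcp_rot": TCP orientation; "ft_force": force on the tool from outside, world axes, zero at the start; "moment": the same for the moment, N m; "finger_gap": finger opening in mm.
Only numpy, scipy, OpenCV 4.12 (cv2) and the standard library are available. Lean on these libraries where they do the work, as an engineer would, in place of code of your own. Each camera call takes 0.05 s, during which the arm holds its last target.

TASK

The bench glass grinder has tripped its overload cut-out: its rocker switch is still on, the reset button has popped up and the clear eye shield is swung up. With light fingertip touches only, first rock the power switch off (near end down), then press the reset button fully in, then push the eye shield all the way down, and only then rock the switch back on (far end down). Press slowly and never hard, do not shove or lift the machine, and leave the tools and glass beside it where they lie.

Things in the scene. Friction and masses are not known exactly. Their poses are not given: they have to be found in the camera images.
- grinder: Grey bench glass grinder, 4.5 kg, loose on rubber feet. Origin: on the bench under the middle of its 140 x 170 mm housing; x to its back, y to its left, z up; front (-x) toward the robot. Tray with white grid: 146 x 176 mm, rim 108 mm above the bench; brass bit near its middle, 134 mm high. In front a lower console, 132 mm wide, flat top 68 mm high, x -64 to -144 mm, with switch and reset button.
- power_switch (a joint): Black rocker on the console, 36 mm long (x), 23 wide; pivot at grinder x = -108, y = -28 mm. Rad: 0 = off (near end, robot side, down), 0.4 = on (far end, with three ridges, down); starts on. Hard stops: press slowly (10 mm/s). Stays where left; about 2 N on an end moves it. The pressed half lies level 4.5 mm above the console, the raised end stands 11 mm above it.
- switch_near (a point): Point on the top face of the rocker's near half (robot side), 14 mm from its pivot; press down here to switch off. Moves with the rocker.
- switch_far (a point): Point on the top face of the rocker's far half, 14 mm from its pivot; press down here to switch on. Moves with the rocker.
- reset_button (a joint): Round black cut-out reset button, 16 mm diameter, in a steel collar (31 mm wide, 4 mm high) on the console left of the switch, at grinder x = -108, y = +32 mm. Metres down: 0 = popped up (top 12.5 mm above the console), 0.006 = fully in (top 6.5 mm above it). About 2.5 N moves it; it stays where left. Hard stop: press slowly (10 mm/s).
- reset_top (a point): Middle of the reset button's top face; moves with it.
- eye_shield (a joint): Clear plate 124 mm wide, 4 mm thick, black edges, on a stiff hinge between two posts over the back of the tray. Rad: 0 = down on its stop, reaching forward over the bit, free edge 0.15 rad below level; grows as it swings up and back, to 1.5. Stays at any angle; about 2 N on the edge moves it. Starts at 1.15 to 1.45: push it toward the robot and down, from behind and above.
- shield_edge (a point): Middle of the shield's free edge (a round black bar, 7 mm thick), 82 mm from the hinge axis; 173 mm above the bench when down, up to 264 mm when up. Moves with the shield.
- shield_hinge (a point): Point on the shield's hinge axis, midway between the posts: grinder x = +62, y = 0, 185 mm above the bench; the axis runs along the grinder's y. The posts stand at y = +73 and -73 mm and end 8 mm above the axis.
- marker: Felt marker, 124 mm long, 14 mm thick, lying on the bench to the left of the grinder; leave alone. Origin under its middle.
- glass_cutter: Brass glass cutter, 136 mm long, 13 mm thick, lying to the left of the grinder; leave alone. Origin under its middle.
- nugget_a: White flat-backed glass nugget, 20 mm wide, 9 mm high, on the bench to the left; leave alone. Origin under its middle.
- running_pliers: Red-handled running pliers, 144 mm long, 56 mm wide, 14 mm thick, lying to the left; leave alone. Origin under the middle.

How it is judged:
By the outcome, as a careful person would: the job done as asked, in the order asked, and still so for the second after the job is handed in, with the robot touching nothing.
It also fails if it takes over 69 s, if anything falls off the work surface, if the arm or the gripper's body presses on something with over 40 N, if the wrist force passes 120 N, or if a joint passes its speed limit or range.

## Working session

There is one attempt and no reset: what is moved stays moved. The work goes in short steps, Python scripts to look and compute and a tool call to move; the robot and the scene stay as the last step left them, time stands still between calls to the robot, and variables do not carry over. Pictures are saved under pics/ and viewed, and the job is handed in when it is done.

Besides the shell and the picture viewer there is one more tool, called after "Call:" as name([rows], argument=value, ...), one row to a line, values as JSON. step_arm: Moves the arm, as the interface text tells. Its arguments: {"type":"object","properties":{"deltas":{"type":"array"}},"required":["deltas"]}

```bash
mkdir -p pics; ls
python3 - <<'E'
from cell import bot
import cv2,json,numpy as np
print(bot.sense())
for n in("scene","top"):
    d=bot.get_image(n); cv2.imwrite(f"pics/{n}0.png",d["color"][:,:,::-1]); 
    d2={k:np.array(v).tolist() for k,v in d.items() if k!="color"}; print(n,d2); json.dump(d2,open(n+".json","w"))
E
```

```text
pics
{'clock': 0.0, 'qpos': array([-1.25702856e+00,  2.87197620e-01,  1.57819524e+00,  3.51445254e-06,
        1.27862451e+00, -1.50011822e-01]), 'joint_vel': array([-0.00161988, -0.00146821,  0.00011895, -0.00034206,  0.00150885,
        0.0006163 ]), 'joint_torque': array([-3.69330692e-04, -4.05986738e+01, -2.92624390e+01, -2.32682041e-04,
        5.69376047e-03, -1.14313917e-05]), 'tool_pos': array([ 301.73750283, -602.97489041,  200.41610368]), 'tcp_rot': array([-7.85565499e-04,  8.50684606e-01, -5.25675024e-01, -9.23420430e-04]), 'ft_force': array([ 0.09169503, -0.0060605 , -0.51528727]), 'moment': array([ 0.0096492 , -0.02009432, -0.01922636]), 'finger_gap': 85.4820978463646}
scene {'vertical_fov': 43.648782646293846, 'cx': 316.02071451241994, 'cy': 205.64972061596214, 'R': [[-0.8520520579961645, -0.5231860915067297, 0.016840549825133985], [-0.39979360848678624, 0.629656195042392, -0.6661067081615766], [0.33789400864415337, -0.5742903357176136, -0.7456663122494778]], 't': [441.0988309617534, 332.55478105680635, 1028.087634464916]}
top {'vertical_fov': 55.780340209535616, 'cx': 314.26619959872374, 'cy': 200.56353122124747, 'R': [[-0.05204136810155686, -0.9986357772496844, -0.004275558798198439], [-0.9743321057279708, 0.05171287825074236, -0.21909524406230763], [0.21901745079745696, -0.007236202038534568, -0.9756941086356118]], 't': [-18.62746479588377, 570.2029505836199, 863.8873862381053]}
```

View pics/scene0.png

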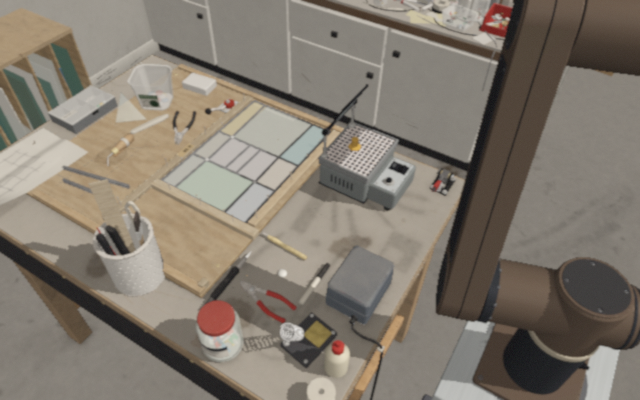

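View pics/top0.png

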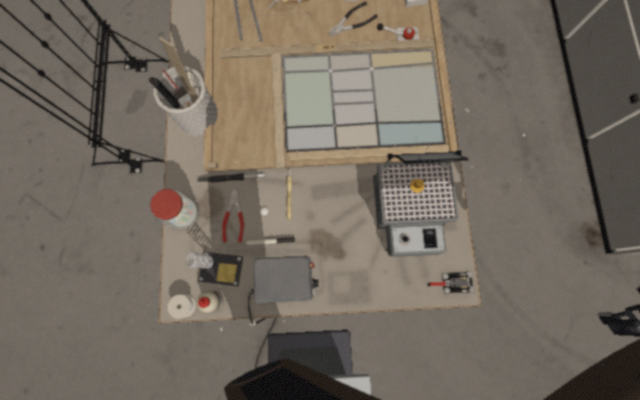

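The grinder is at about (415,205) in the top view and (365,165) in the scene view. I'll enlarge both.

Run:
```python
import cv2
a=cv2.imread("pics/top0.png")[140:270,365:480]; cv2.imwrite("pics/topc.png",cv2.resize(a,None,fx=5,fy=4.5 and 4.5,interpolation=cv2.INTER_CUBIC) if 0 else cv2.resize(a,None,fx=4.5,fy=4.5,interpolation=cv2.INTER_CUBIC))
a=cv2.imread("pics/scene0.png")[80:215,310:460]; cv2.imwrite("pics/scenec.png",cv2.resize(a,None,fx=4.4,fy=4.4,interpolation=cv2.INTER_CUBIC))
```

```text
(no output)
```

View pics/topc.png

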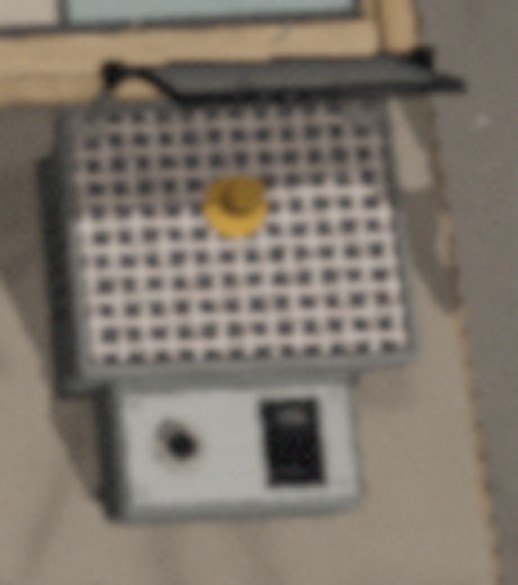

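View pics/scenec.png

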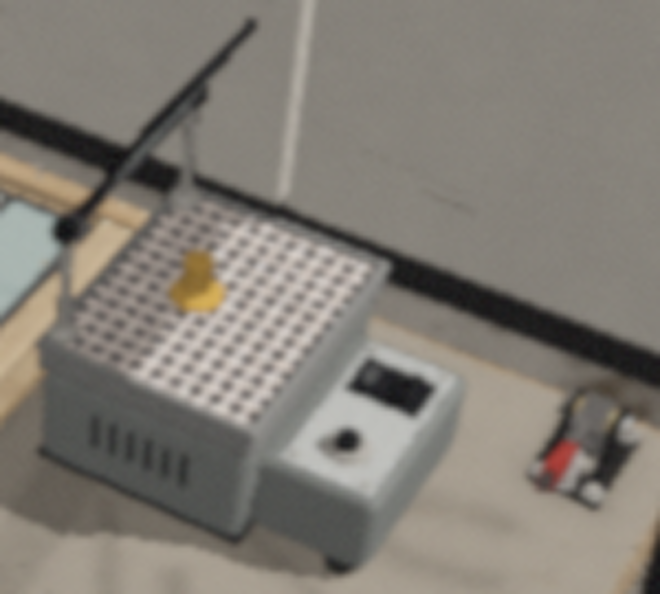

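```bash
cat > h.py <<'E'
import numpy as np,json
C={n:json.load(open(f"{n}.json")) for n in("top","scene")}
for n in C: C[n]["R"]=np.array(C[n]["R"]);C[n]["t"]=np.array(C[n]["t"])
def proj(n,X):
    c=C[n];f=200/np.tan(np.radians(c["vertical_fov"])/2)
    p=np.atleast_2d(X)@c["R"].T+c["t"]; return np.c_[c["cx"]+f*p[:,0]/p[:,2],c["cy"]+f*p[:,1]/p[:,2]]
def G(p,L):
    L=np.atleast_2d(L);c,s=np.cos(p[2]),np.sin(p[2])
    return np.c_[p[0]+c*L[:,0]-s*L[:,1],p[1]+s*L[:,0]+c*L[:,1],L[:,2]]
def edge(a,y=0,r=82): return [62-r*np.cos(a-.15),y,185+r*np.sin(a-.15)]
E
cat > fit.py <<'E'
from h import *
from scipy.optimize import least_squares
T=[((62,107),(73,88,108)),((388,97),(73,-88,108)),((414,357),(-73,-88,108)),((84,376),(-73,88,108)),((181,444),(-108,32,80.5)),((293,443),(-108,-28,74)),((113,75),(62,73,189)),((424,58),(62,-73,189)),((240,195),(0,0,134))]
S=[((45,345),(73,88,108)),((253,437),(-73,88,108)),((390,266),(-73,-88,108)),((188,193),(73,-88,108)),((348,438),(-108,32,80.5)),((391,385),(-108,-28,74)),((68,229),(62,73,187)),((198,95),(62,-73,187)),((200,256),(0,0,134))]
cr=lambda u,o,k:np.array([o[0]+(u[0]+.5)/k-.5,o[1]+(u[1]+.5)/k-.5])
obs=[("top",cr(u,(365,140),4.5),L) for u,L in T]+[("scene",cr(u,(310,80),4.4),L) for u,L in S]
ET=[((180,97),62),((463,85),-62)];ES=[((250,22),-62)]
eo=[("top",cr(u,(365,140),4.5),y) for u,y in ET]+[("scene",cr(u,(310,80),4.4),y) for u,y in ES]
def r(p,use=("top","scene")):
    o=[(proj(n,G(p,L))[0]-u) for n,u,L in obs if n in use]+[(proj(n,G(p,edge(p[3],y)))[0]-u) for n,u,y in eo if n in use]
    return np.concatenate(o)
for use in (("top","scene"),("top",),("scene",)):
    s=least_squares(r,[700,-250,0,1.3],args=(use,),loss="soft_l1");print(use,s.x.round(3));print(r(s.x,use).reshape(-1,2).round(1).tolist())
    if len(use)==2: P=s.x
for k,L in dict(near=(-122,-28,79),far=(-94,-28,72.5),reset=(-108,32,80.5),edge=edge(P[3]),hinge=(62,0,185)).items(): print(k,G(P,L).round(1))
E
python3 fit.py
```

```text
('top', 'scene') [ 5.68305e+02 -2.90606e+02 -1.20000e-02  1.26300e+00]
[[-0.9, -0.5], [0.3, -1.2], [2.1, 1.4], [-0.9, 0.2], [0.5, 0.7], [0.3, 0.3], [1.0, -0.7], [-0.9, 0.4], [2.4, 5.4], [-3.0, -0.8], [-0.2, 0.4], [0.1, 0.0], [-1.7, -2.5], [-0.2, 0.1], [0.0, 0.3], [-0.6, 0.0], [-1.0, 0.4], [4.1, 3.1], [0.1, -0.1], [0.0, 0.0], [-0.2, 0.4]]
('top',) [ 6.59157e+02 -2.84637e+02  1.09000e-01  3.70000e-02]
[[-9.7, -31.5], [-11.3, -40.2], [-2.8, -41.2], [-2.6, -33.8], [-0.3, -35.8], [-1.6, -38.9], [-8.4, -35.3], [-13.2, -41.4], [-4.5, -32.3], [-12.1, -4.5], [-20.0, -10.4]]
('scene',) [ 567.538 -291.736   -6.299  -74.12 ]
[[-2.6, -1.1], [0.2, 0.3], [0.6, -0.0], [-1.1, -2.6], [0.2, -0.0], [0.4, 0.2], [-0.2, -0.2], [-0.4, 0.3], [4.6, 3.0], [0.0, -0.0]]
near [[ 446.  -317.2   79. ]]
far [[ 474.  -317.5   72.5]]
reset [[ 460.7 -257.3   80.5]]
edge [[ 594.  -290.9  258.5]]
hinge [[ 630.3 -291.3  185. ]]
```

```bash
sed -i 's/,((240,195),(0,0,134))//; s/,((200,256),(0,0,134))//; s/\[700,-250,0,1.3\]/[568,-290,0,1.26]/' fit.py; python3 fit.py
cat >> fit.py <<'E'
import cv2
for n,o,k,sz in(("top",(365,140),4.5,(115,130)),("scene",(310,80),4.4,(150,135))):
    im=cv2.imread(f"pics/{n}0.png")[o[1]:o[1]+sz[1],o[0]:o[0]+sz[0]];im=cv2.resize(im,None,fx=k,fy=k,interpolation=cv2.INTER_CUBIC)
    def pl(Ls,c):
        q=((proj(n,G(P,Ls))-np.array(o)+.5)*k-.5).round().astype(int);cv2.polylines(im,[q.reshape(-1,1,2)],True,c,1)
    R=lambda x0,x1,y0,y1,z:[(x0,y0,z),(x1,y0,z),(x1,y1,z),(x0,y1,z)]
    pl(R(-73,73,-88,88,108),(0,255,0));pl(R(-144,-64,-66,66,68),(0,255,255));pl(R(-126,-90,-39.5,-16.5,74),(0,0,255))
    pl([(-108+8*np.cos(t),32+8*np.sin(t),80.5) for t in np.arange(0,6.28,.3)],(0,0,255))
    pl([(62,73,185),(62,-73,185)],(255,0,0));pl([edge(P[3],62),edge(P[3],-62),(62,-62,185),(62,62,185)],(255,0,255))
    cv2.imwrite(f"pics/ov_{n}.png",im)
E
python3 fit.py >/dev/null
```

```text
('top', 'scene') [ 5.67738e+02 -2.90719e+02 -1.30000e-02  1.26900e+00]
[[-0.8, -0.3], [0.4, -1.0], [2.2, 1.6], [-0.9, 0.4], [0.5, 1.0], [0.3, 0.5], [1.1, -0.4], [-0.8, 0.7], [-2.8, -0.8], [0.0, 0.5], [0.3, 0.1], [-1.4, -2.5], [-0.0, 0.1], [0.2, 0.3], [-0.4, 0.0], [-0.8, 0.4], [0.2, -0.2], [0.2, 0.1], [-0.1, 0.3]]
('top',) [ 5.68608e+02 -2.90400e+02 -1.20000e-02  1.25800e+00]
[[-1.0, -0.6], [0.2, -1.4], [2.0, 1.2], [-1.0, 0.1], [0.4, 0.6], [0.2, 0.1], [0.9, -0.8], [-1.1, 0.3], [-0.0, -0.1], [-0.1, 0.1]]
('scene',) [ 5.66873e+02 -2.91462e+02 -1.60000e-02  1.28500e+00]
[[-2.4, -0.9], [0.3, 0.4], [0.8, 0.1], [-0.9, -2.5], [0.3, 0.2], [0.6, 0.4], [0.0, -0.1], [-0.3, 0.4], [0.0, -0.0]]
near [[ 445.4 -317.2   79. ]]
far [[ 473.4 -317.5   72.5]]
reset [[ 460.2 -257.4   80.5]]
edge [[ 593.9 -291.1  258.8]]
hinge [[ 629.7 -291.5  185. ]]
```

View pics/ov_top.png

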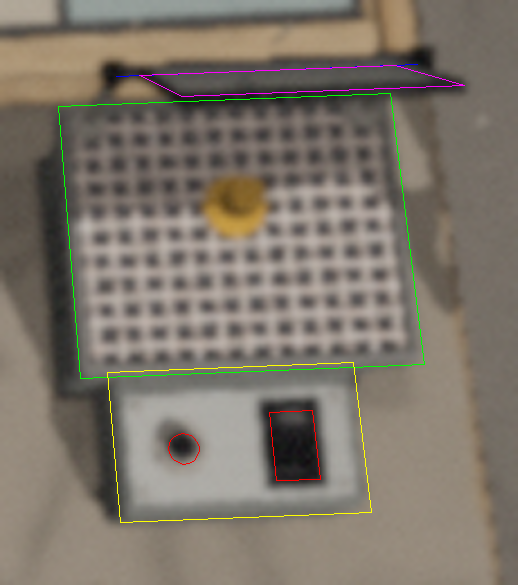

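View pics/ov_scene.png

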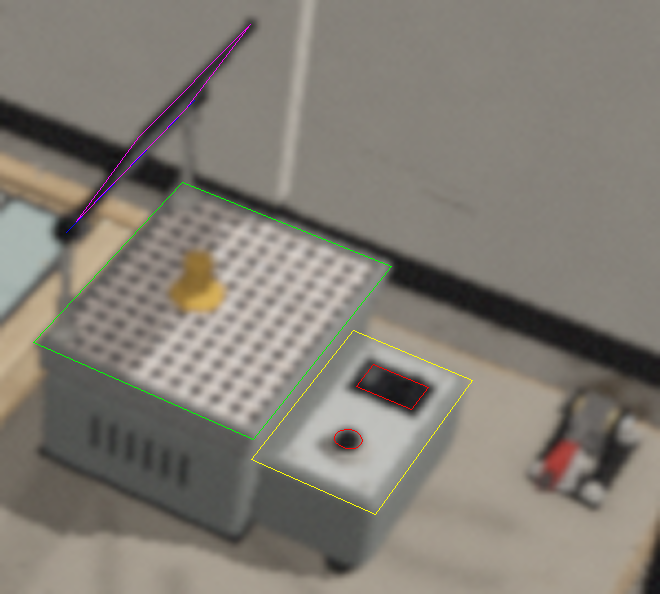

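```bash
cat >> h.py <<'E'
from scipy.spatial.transform import Rotation as Ro
P=[567.7,-290.8,-.013,1.269]
def st(*targets):
    from cell import bot
    s=bot.sense();q=np.array(s["tcp_rot"]);R=Ro.from_quat(q[[1,2,3,0]]);t=np.array(s["tool_pos"])
    c,n=np.cos(P[2]),np.sin(P[2]);g=np.array([[c,n],[-n,c]])@(t[:2]-np.array(P[:2]))
    D=np.c_[[n,-c,0],[-c,-n,0],[0,0,-1]]
    print("clk",round(s["clock"],2),"tcp",t.round(1),"grinder",g.round(1),"F",np.round(s["ft_force"],2),"gap",round(s["finger_gap"],1))
    print("turn units",np.degrees((R.inv()*Ro.from_matrix(D)).as_rotvec()/6).round(3))
    for T in targets:
        w=G(P,T)[0]; print(T,"world",w.round(1),"shift in aligned axes/units",(D.T@(w-t)/40).round(3))
E
python3 -c "
from h import *
st((-125,-28,110))"
```

```text
clk 0.1 tcp [ 301.8 -603.1  200.5] grinder [-261.9 -315.7] F [-0.79  0.53 -0.2 ] gap 85.6
turn units [2.000e-03 2.100e-02 4.553e+00]
(-125, -28, 110) world [ 442.3 -317.2  110. ] shift in aligned axes/units [-7.192 -3.421  2.264]
```

Call:
step_arm([
  [0, [0, 0, 0], [0, 0, 0.76]],
  [0, [0, 0, 0], [0, 0, 0.76]],
  [0, [0, 0, 0], [0, 0, 0.76]],
  [0, [0, 0, 0], [0, 0, 0.76]],
  [0, [0, 0, 0], [0, 0, 0.76]],
  [0, [0, 0, 0], [0, 0, 0.75]],
  [0, [-0.6, -0.3, 0], [0, 0, 0]],
  [0, [-0.8, -0.4, 0], [0, 0, 0]],
  [0, [-0.8, -0.4, 0], [0, 0, 0]],
  [0, [-0.8, -0.4, 0], [0, 0, 0]],
])

```text
clock: 1.1
tool_pos: [363.7, -482.9, 201.0]
tcp_rot: [0.0, -0.702, 0.712, 0.001]
ft_force: [1.2, -0.4, 0.9]
finger_gap: -0.1
```

```bash
python3 -c "
from h import *
st((-125,-28,110))"
```

```text
clk 1.1 tcp [ 363.7 -482.9  201. ] grinder [-201.5 -194.8] F [ 1.19 -0.42  0.94] gap -0.1
turn units [ 0.005  0.012 -0.003]
(-125, -28, 110) world [ 442.3 -317.2  110. ] shift in aligned axes/units [-4.169 -1.913  2.276]
```

Call:
step_arm([
  [0, [-0.8, -0.37, 0.1], [0, 0, 0]],
  [0, [-0.8, -0.37, 0.2], [0, 0, 0]],
  [0, [-0.8, -0.37, 0.3], [0, 0, 0]],
  [0, [-0.8, -0.37, 0.4], [0, 0, 0]],
  [0, [-0.6, -0.27, 0.5], [0, 0, 0]],
  [0, [-0.3, -0.13, 0.4], [0, 0, 0]],
  [0, [-0.09, -0.04, 0.3], [0, 0, 0]],
  [0, [0, 0, 0.08], [0, 0, 0]],
  [0, [0, 0, 0], [0, 0, 0]],
  [0, [0, 0, 0], [0, 0, 0]],
])

```text
clock: 2.1
tool_pos: [442.6, -319.2, 111.5]
tcp_rot: [-0.0, -0.702, 0.712, -0.001]
ft_force: [-0.5, 0.3, 0.5]
finger_gap: 0.2
```

Run:
```python
from h import *
from cell import bot
import cv2
for n,o,k,sz in(("top",(365,140),4.5,(115,130)),("scene",(310,80),4.4,(150,135))):
    d=bot.get_image(n)["color"][:,:,::-1]; cv2.imwrite(f"pics/{n}1.png",d)
    cv2.imwrite(f"pics/{n}1c.png",cv2.resize(d[o[1]:o[1]+sz[1],o[0]:o[0]+sz[0]],None,fx=k,fy=k,interpolation=cv2.INTER_CUBIC))
st((-125,-28,80))
```

```text
clk 2.2 tcp [ 442.7 -319.1  111.7] grinder [-124.7  -29.9] F [-0.34  0.33  0.3 ] gap 0.4
turn units [-0.013 -0.015 -0.008]
(-125, -28, 80) world [ 442.3 -317.2   80. ] shift in aligned axes/units [-0.049  0.009  0.793]
```

View pics/top1c.png

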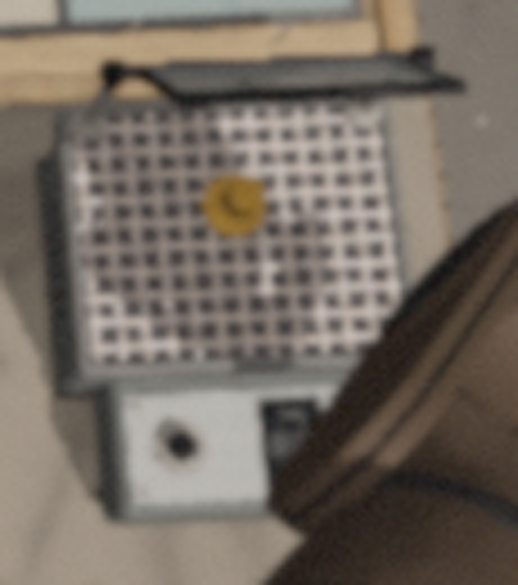

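View pics/scene1c.png

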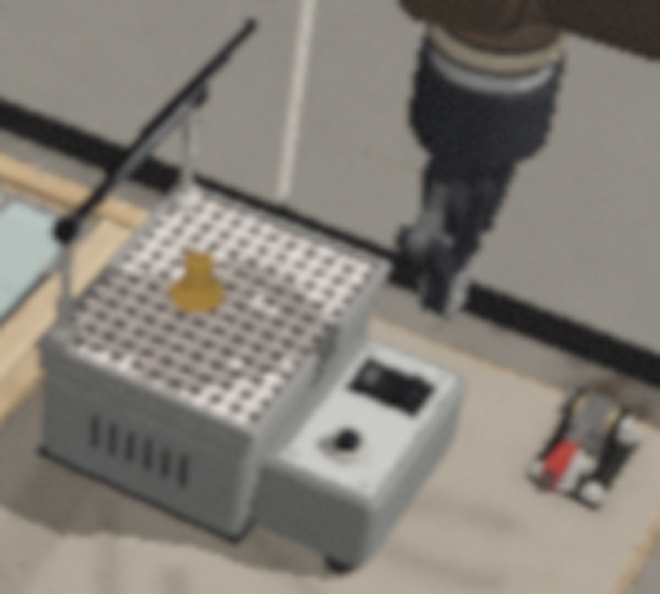

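Call:
step_arm([
  [0, [-0.05, 0.0, 0.12], [0, 0, 0]],
  [0, [0, 0, 0.14], [0, 0, 0]],
  [0, [0, 0, 0.12], [0, 0, 0]],
  [0, [0, 0, 0.1], [0, 0, 0]],
  [0, [0, 0, 0.06], [0, 0, 0]],
  [0, [0, 0, 0.04], [0, 0, 0]],
  [0, [0, 0, 0.03], [0, 0, 0]],
  [0, [0, 0, 0.025], [0, 0, 0]],
  [0, [0, 0, 0.025], [0, 0, 0]],
  [0, [0, 0, 0.025], [0, 0, 0]],
])

```text
clock: 3.2
tool_pos: [442.5, -315.9, 83.3]
tcp_rot: [-0.0, -0.703, 0.712, -0.0]
ft_force: [0.6, -0.2, -0.5]
finger_gap: 0.1
```

```bash
python3 -c "
from h import *
st((-125,-28,80))"
```

```text
clk 3.2 tcp [ 442.5 -315.9   83.3] grinder [-124.9  -26.7] F [ 0.56 -0.15 -0.52] gap 0.1
turn units [-0.002 -0.002  0.003]
(-125, -28, 80) world [ 442.3 -317.2   80. ] shift in aligned axes/units [0.031 0.004 0.082]
```

Call:
step_arm([
  [0, [0.03, 0, 0.02], [0, 0, 0]],
  [0, [0, 0, 0.02], [0, 0, 0]],
  [0, [0, 0, 0.02], [0, 0, 0]],
  [0, [0, 0, 0.02], [0, 0, 0]],
  [0, [0, 0, 0.02], [0, 0, 0]],
  [0, [0, 0, 0.02], [0, 0, 0]],
  [0, [0, 0, 0.02], [0, 0, 0]],
  [0, [0, 0, 0.02], [0, 0, 0]],
  [0, [0, 0, 0.02], [0, 0, 0]],
  [0, [0, 0, 0.02], [0, 0, 0]],
])

```text
clock: 4.2
tool_pos: [442.4, -317.0, 75.1]
tcp_rot: [-0.0, -0.703, 0.712, 0.0]
ft_force: [-0.1, -0.3, -1.0]
finger_gap: -0.3
```

Call:
step_arm([
  [0, [0, 0, 0.015], [0, 0, 0]],
  [0, [0, 0, 0.015], [0, 0, 0]],
  [0, [0, 0, 0.015], [0, 0, 0]],
  [0, [0, 0, 0.01], [0, 0, 0]],
  [0, [0, 0, 0.01], [0, 0, 0]],
  [0, [0, 0, 0], [0, 0, 0]],
  [0, [0, 0, 0], [0, 0, 0]],
  [0, [0, 0, 0], [0, 0, 0]],
  [0, [0, 0, 0], [0, 0, 0]],
  [0, [0, 0, 0], [0, 0, 0]],
])

```text
clock: 5.2
tool_pos: [442.4, -317.0, 72.6]
tcp_rot: [-0.0, -0.703, 0.712, 0.0]
ft_force: [0.5, -0.4, 0.2]
finger_gap: 0.1
```

Run:
```python
from h import *
from cell import bot
import cv2
for n,o,k,sz in(("scene",(370,130),9,(60,55)),):
    d=bot.get_image(n)["color"][:,:,::-1]; cv2.imwrite(f"pics/{n}2.png",d)
    cv2.imwrite(f"pics/{n}2c.png",cv2.resize(d[o[1]:o[1]+sz[1],o[0]:o[0]+sz[0]],None,fx=k,fy=k,interpolation=cv2.INTER_CUBIC))
st((-125,-28,80))
```

```text
clk 5.25 tcp [ 442.4 -317.    72.6] grinder [-124.9  -27.9] F [ 0.15 -0.41 -0.07] gap -0.3
turn units [-0.    -0.     0.003]
(-125, -28, 80) world [ 442.3 -317.2   80. ] shift in aligned axes/units [ 0.004  0.002 -0.184]
```

View pics/scene2c.png

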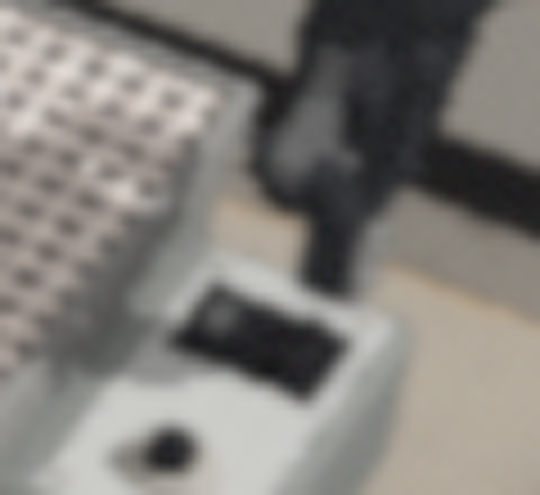

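Run:
```python
from h import *
print((proj("scene",[[442.4,-317,72.6],[442.7,-319.1,111.7]])-[370,130]+.5)*9)
print((proj("scene",G(P,[[-125,-28,79],[-91,-28,72],[-144,-66,68]]))-[370,130]+.5)*9)
```

```text
[[314.78586528 367.6485525 ]
 [337.42059254 264.02373637]]
[[318.49878906 351.47025409]
 [209.78559287 324.36188146]
 [427.22204845 327.98334409]]
```

View pics/scene2.png

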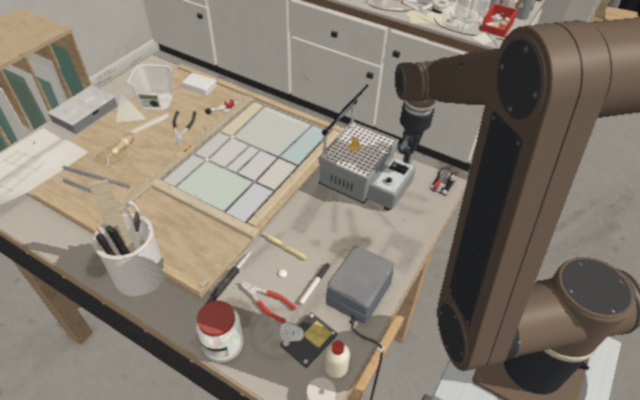

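Run:
```python
from h import *
import cv2
d=cv2.imread("pics/scene2.png");o=(375,60);sz=(80,120);k=5
im=cv2.resize(d[o[1]:o[1]+sz[1],o[0]:o[0]+sz[0]],None,fx=k,fy=k,interpolation=cv2.INTER_CUBIC)
b=im.copy()
for z,c in((0,(0,0,255)),(19,(0,255,0)),(73,(255,0,0)),(150,(0,255,255))):
    p=((proj("scene",[442.4,-317,72.6+z])[0]-o+.5)*k).astype(int);cv2.circle(b,tuple(map(int,p)),4,c,-1)
cv2.imwrite("pics/ax.png",np.hstack([im,b])[:, :])
```

```text
(no output)
```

View pics/ax.png

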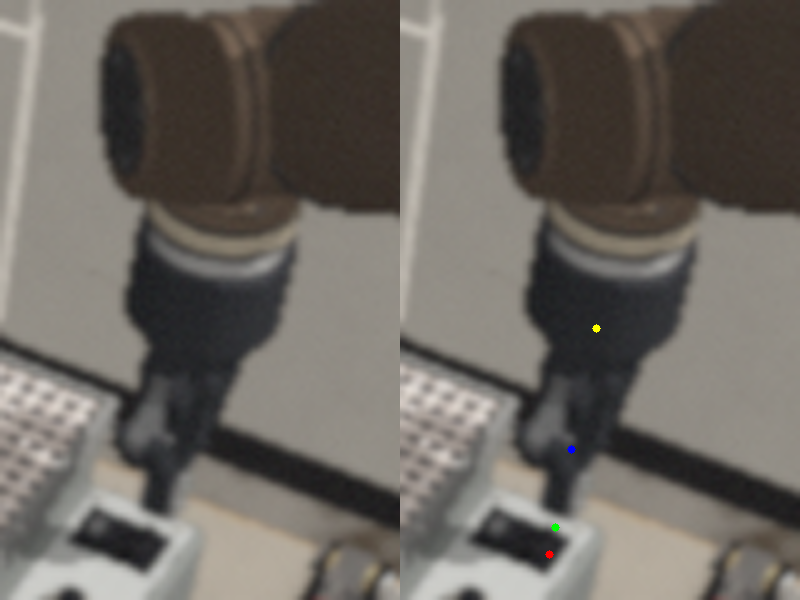

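Run:
```python
from h import *
import cv2
o=(375,110);sz=(60,75);k=6
L=[]
for f in("scene0","scene1","scene2"):
    d=cv2.imread(f"pics/{f}.png")[o[1]:o[1]+sz[1],o[0]:o[0]+sz[0]]
    L.append(d)
df=[cv2.convertScaleAbs(cv2.absdiff(L[0],x),alpha=3) for x in L[1:]]
row=np.hstack([cv2.resize(x,None,fx=4.4,fy=4.4,interpolation=cv2.INTER_CUBIC) for x in (L[0],L[1],L[2])])
row2=np.hstack([cv2.resize(x,None,fx=4.4,fy=4.4,interpolation=cv2.INTER_NEAREST) for x in (df[0],df[1],cv2.convertScaleAbs(cv2.absdiff(L[1],L[2]),alpha=3))])
cv2.imwrite("pics/df.png",np.vstack([row,row2])[:600])
print(row.shape)
print(proj("scene",[[302,-603,201],[302,-603,274]]),proj("top",[[302,-603,201],[442,-317,73]]))
```

```text
(330, 792, 3)
[[505.25642432  92.04585228]
 [513.83642279  68.09480447]] [[604.47387605 303.3097626 ]
 [430.64103951 245.97396239]]
```

View pics/df.png

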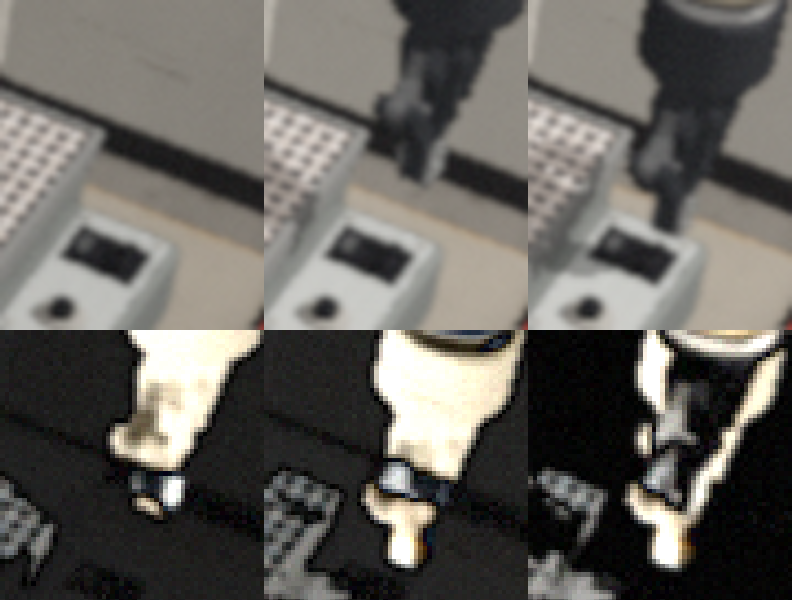

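Call:
step_arm([
  [0, [0, 0, -0.3], [0, 0, 0]],
  [0, [0, 0, -0.6], [0, 0, 0]],
  [0, [0, 0, -0.6], [0, 0, 0]],
  [0, [0, 0, 0], [0, -0.8, 0]],
  [0, [0, 0, 0], [0, -1, 0]],
  [0, [0, 0, 0], [0, -1, 0]],
  [0, [0, 0, 0], [0, -1, 0]],
  [0, [0, 0, 0], [0, -1, 0]],
  [0, [0, 0, 0], [0, 0, 0]],
  [0, [0, 0, 0], [0, 0, 0]],
])

```text
clock: 6.25
tool_pos: [442.4, -317.3, 132.7]
tcp_rot: [0.176, -0.681, 0.69, 0.174]
ft_force: [0.3, 0.2, -0.5]
finger_gap: -0.5
```

Run:
```python
from h import *
from cell import bot
import cv2
out=[]
s=bot.sense();q=np.array(s["tcp_rot"]);R=Ro.from_quat(q[[1,2,3,0]]).as_matrix();t=s["tool_pos"];print(t)
for n,o in(("top",(385,170)),("scene",(365,70))):
    d=bot.get_image(n)["color"][:,:,::-1]; cv2.imwrite(f"pics/{n}3.png",d)
    b=cv2.resize(d[o[1]:o[1]+110,o[0]:o[0]+80],None,fx=5,fy=5,interpolation=cv2.INTER_CUBIC)
    for z,c in((0,(0,0,255)),(19,(0,255,0)),(73,(255,0,0)),(150,(0,255,255))):
        p=((proj(n,t-R[:,2]*z)[0]-o+.5)*5).astype(int);cv2.circle(b,tuple(map(int,p)),3,c,-1)
    out.append(b)
cv2.imwrite("pics/tilt.png",np.hstack(out))
```

```text
[ 442.38168373 -317.30968637  132.72666474]
```

View pics/tilt.png

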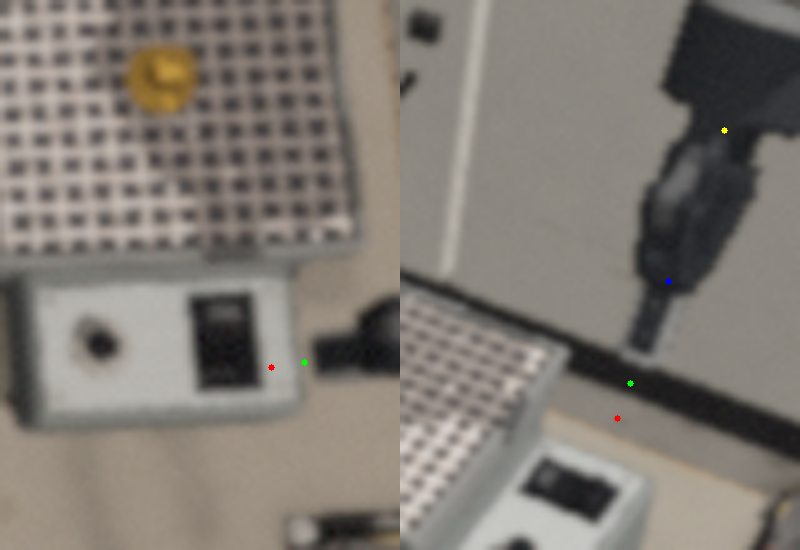

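```bash
cat >> h.py <<'E'
import cv2
def tri(a,b):
    f=lambda n:np.array([[200/np.tan(np.radians(C[n]["vertical_fov"])/2),0,C[n]["cx"]],[0,200/np.tan(np.radians(C[n]["vertical_fov"])/2),C[n]["cy"]],[0,0,1]])@np.c_[C[n]["R"],C[n]["t"]]
    X=cv2.triangulatePoints(f("top"),f("scene"),np.array(a,float),np.array(b,float))[:,0];X=X[:3]/X[3]
    print("tri",X.round(1),"resid",(proj("top",X)-a).round(2),(proj("scene",X)-b).round(2));return X
E
python3 - <<'E'
from h import *
t=np.array([442.4,-317.3,132.7]);R=Ro.from_quat([-.681,.69,.174,.176]).as_matrix()
X=tri((385+314/5-.5,170+355/5-.5),(365+(236)/5-.5,70+353/5-.5))
print("in tool axes",R.T@(X-t))
E
python3 - <<'E'
import cv2,numpy as np
a=cv2.imread("pics/top3.png")[200:270,420:520];cv2.imwrite("pics/t3.png",cv2.resize(a,None,fx=7,fy=7,interpolation=cv2.INTER_CUBIC))
E
```

```text
tri [ 442.4 -323.2  171.8] resid [[0.14 0.37]] [[-0.19 -0.04]]
in tool axes [-1.35579351e+01 -3.16301132e-02 -3.70909400e+01]
```

View pics/t3.png

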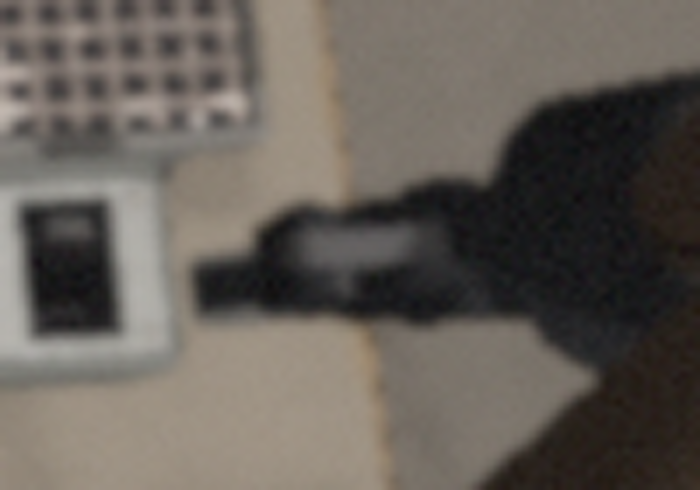

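Run:
```python
import cv2,numpy as np
o=[]
for n,(x,y) in(("top",(395,220)),("scene",(375,155))):
  for i in (0,3):
    a=cv2.imread(f"pics/{n}{i}.png")[y:y+36,x:x+48];o.append(cv2.convertScaleAbs(cv2.resize(a,None,fx=8,fy=8,interpolation=cv2.INTER_CUBIC),alpha=1.3))
cv2.imwrite("pics/rk.png",np.vstack([np.hstack(o[:2]),np.hstack(o[2:])]))
```

```text
(no output)
```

View pics/rk.png

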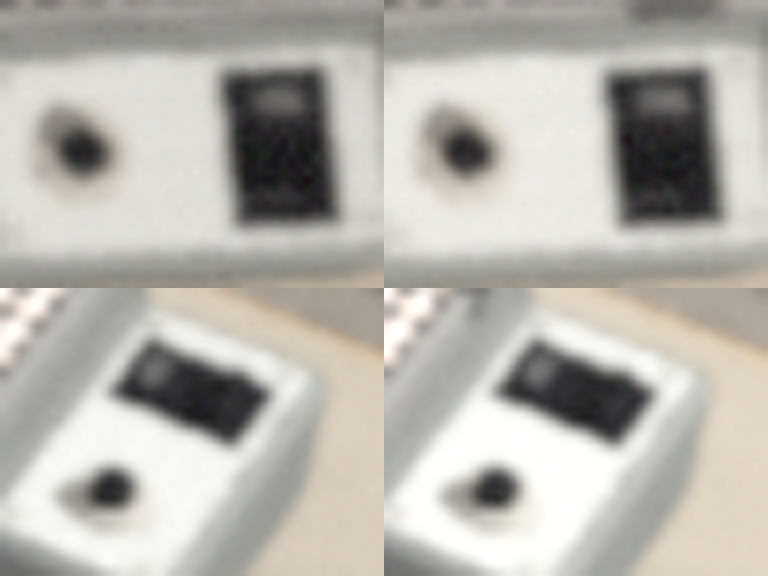

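Call:
step_arm([
  [0, [0, 0, 0], [0, 0.8, 0]],
  [0, [0, 0, 0], [0, 1, 0]],
  [0, [0, 0, 0], [0, 1, 0]],
  [0, [0, 0, 0], [0, 1, 0]],
  [0, [0, 0, 0], [0, 1, 0]],
  [0, [0, 0, 0.3], [0, 0, 0]],
  [0, [0, 0, 0.5], [0, 0, 0]],
  [0, [0, 0, 0.5], [0, 0, 0]],
  [0, [0, 0, 0.3], [0, 0, 0]],
  [0, [0, 0, 0], [0, 0, 0]],
])

```text
clock: 7.35
tool_pos: [441.2, -315.7, 66.3]
tcp_rot: [0.0, -0.703, 0.712, 0.002]
ft_force: [0.6, 1.0, -0.8]
finger_gap: -0.1
```

Run:
```python
from h import *
from cell import bot
st((-125,-28,50))
n="scene";o=(375,100)
d=bot.get_image(n)["color"][:,:,::-1]; cv2.imwrite(f"pics/{n}4.png",d)
cv2.imwrite("pics/s4.png",cv2.resize(d[o[1]:o[1]+80,o[0]:o[0]+80],None,fx=7,fy=7,interpolation=cv2.INTER_CUBIC))
t=bot.sense()["tool_pos"]+np.array([0,0,37])
for y in(-14,0,14):
  for x in (-11,11): print(x,y,((proj(n,t+[x,y,0])[0]-o+.5)*7).round())
```

```text
clk 7.35 tcp [ 441.2 -315.7   66.3] grinder [-126.2  -26.5] F [ 0.55  1.04 -0.8 ] gap -0.1
turn units [0.031 0.036 0.004]
(-125, -28, 50) world [ 442.3 -317.2   50. ] shift in aligned axes/units [ 0.037 -0.03   0.407]
-11 -14 [267. 423.]
11 -14 [212. 401.]
-11 0 [251. 445.]
11 0 [196. 423.]
-11 14 [235. 468.]
11 14 [180. 445.]
```

View pics/s4.png

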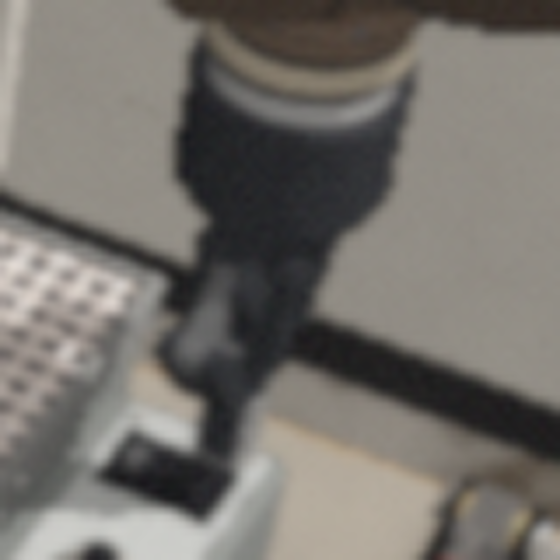

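Call:
step_arm([
  [0, [0.04, -0.03, 0.08], [0, 0, 0]],
  [0, [0, 0, 0.1], [0, 0, 0]],
  [0, [0, 0, 0.1], [0, 0, 0]],
  [0, [0, 0, 0.08], [0, 0, 0]],
  [0, [0, 0, 0.05], [0, 0, 0]],
  [0, [0, 0, 0.025], [0, 0, 0]],
  [0, [0, 0, 0.025], [0, 0, 0]],
  [0, [0, 0, 0.02], [0, 0, 0]],
  [0, [0, 0, 0.02], [0, 0, 0]],
  [0, [0, 0, 0], [0, 0, 0]],
])

```text
clock: 8.4
tool_pos: [443.5, -318.7, 49.0]
tcp_rot: [-0.0, -0.703, 0.712, 0.0]
ft_force: [-1.7, 1.6, 2.6]
finger_gap: 0.1
```

Call:
step_arm([
  [0, [0, 0, 0.02], [0, 0, 0]],
  [0, [0, 0, 0.02], [0, 0, 0]],
  [0, [0, 0, 0.02], [0, 0, 0]],
  [0, [0, 0, 0.02], [0, 0, 0]],
  [0, [0, 0, 0.02], [0, 0, 0]],
  [0, [0, 0, 0], [0, 0, 0]],
  [0, [0, 0, 0], [0, 0, 0]],
  [0, [0, 0, 0], [0, 0, 0]],
  [0, [0, 0, 0], [0, 0, 0]],
  [0, [0, 0, 0], [0, 0, 0]],
])

```text
clock: 9.4
tool_pos: [443.8, -318.5, 44.5]
tcp_rot: [0.0, -0.703, 0.712, -0.0]
ft_force: [0.8, 0.1, 0.2]
finger_gap: 0.3
```

```bash
cat >> h.py <<'E'
def look(tag,n,o,sz,k):
    from cell import bot
    d=bot.get_image(n)["color"][:,:,::-1]; cv2.imwrite(f"pics/{tag}_full.png",d)
    cv2.imwrite(f"pics/{tag}.png",cv2.resize(d[o[1]:o[1]+sz[1],o[0]:o[0]+sz[0]],None,fx=k,fy=k,interpolation=cv2.INTER_CUBIC))
E
python3 - <<'E'
from h import *
look("s5","scene",(375,120),(60,60),9)
st((-125,-28,40))
E
```

```text
clk 9.45 tcp [ 443.7 -318.5   44.5] grinder [-123.6  -29.3] F [-0.12  0.64  0.63] gap -0.2
turn units [-0.003  0.002  0.002]
(-125, -28, 40) world [ 442.3 -317.2   40. ] shift in aligned axes/units [-0.032  0.035  0.112]
```

View pics/s5.png

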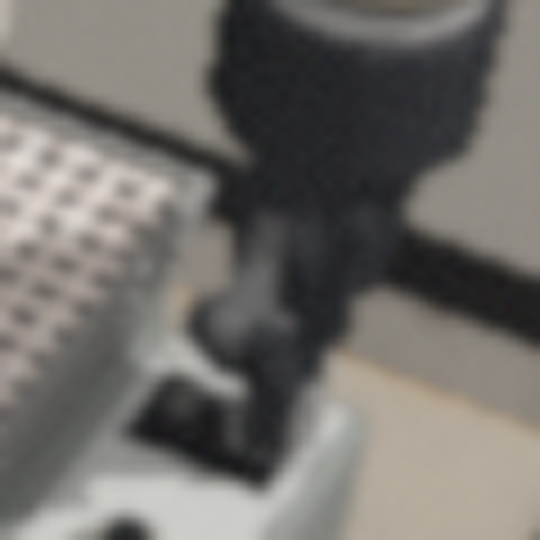

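Call:
step_arm([
  [0, [-0.03, 0.035, 0.01], [0, 0, 0]],
  [0, [0, 0, 0.01], [0, 0, 0]],
  [0, [0, 0, 0.01], [0, 0, 0]],
  [0, [0, 0, 0.01], [0, 0, 0]],
  [0, [0, 0, 0.01], [0, 0, 0]],
  [0, [0, 0, 0.01], [0, 0, 0]],
  [0, [0, 0, 0.01], [0, 0, 0]],
  [0, [0, 0, 0.01], [0, 0, 0]],
  [0, [0, 0, 0.01], [0, 0, 0]],
  [0, [0, 0, 0.01], [0, 0, 0]],
])

```text
clock: 10.45
tool_pos: [442.1, -317.6, 42.8]
tcp_rot: [-0.0, -0.703, 0.711, 0.001]
ft_force: [-6.0, 4.8, 15.4]
finger_gap: 0.5
```

Call:
step_arm([
  [0, [0, 0, -0.03], [0, 0, 0]],
  [0, [0, 0, -0.05], [0, 0, 0]],
  [0, [0, 0, -0.2], [0, 0, 0]],
  [0, [0, 0, -0.4], [0, 0, 0]],
  [0, [0, 0, -0.5], [0, 0, 0]],
  [0, [0, 0, -0.3], [0, 0, 0]],
  [0, [-0.5, 0, 0], [0, 0, 0]],
  [0, [-0.5, 0, 0], [0, 0, 0]],
  [0, [-0.5, 0, 0], [0, 0, 0]],
  [0, [0, 0, 0], [0, 0, 0]],
])

```text
clock: 11.45
tool_pos: [441.9, -253.2, 98.2]
tcp_rot: [0.0, -0.704, 0.71, 0.002]
ft_force: [0.2, -0.6, 1.1]
finger_gap: -0.2
```

Run:
```python
from h import *
look("s6","scene",(375,130),(60,60),9)
look("t6","top",(385,170),(80,80),7)
a=cv2.imread("pics/s6.png")
b=cv2.resize(cv2.imread("pics/scene0.png")[130:190,375:435],None,fx=9,fy=9,interpolation=cv2.INTER_CUBIC)
cv2.imwrite("pics/s6b.png",cv2.resize(np.hstack([b,a]),(800,400)))
st((-108,32,40))
```

```text
clk 11.55 tcp [ 442.7 -255.9   99.1] grinder [-125.4   33.3] F [ 1.13 -0.65 -0.18] gap -0.2
turn units [0.009 0.005 0.021]
(-108, 32, 40) world [ 460.1 -257.4   40. ] shift in aligned axes/units [ 0.031 -0.436  1.478]
```

View pics/s6b.png

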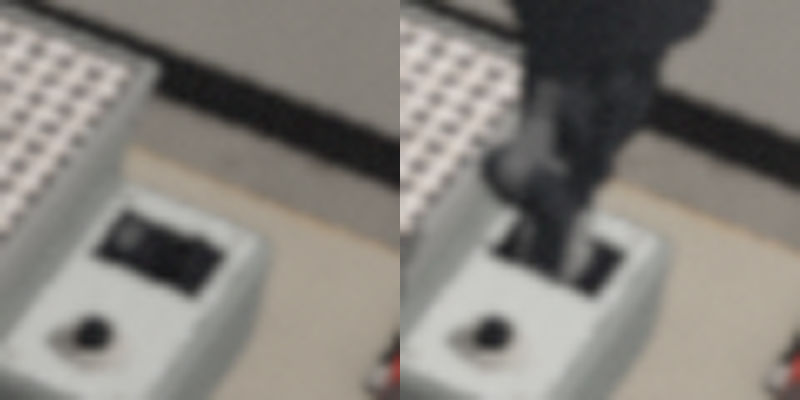

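View pics/t6.png

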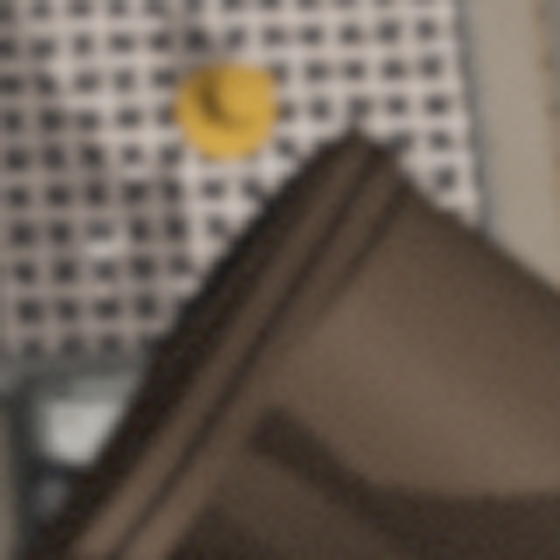

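Call:
step_arm([
  [0, [0, 0.4, -0.3], [0, 0, 0]],
  [0, [0, 0.6, -0.5], [0, 0, 0]],
  [0, [0, 0.5, -0.4], [0, 0, 0]],
  [0, [0, 0, 0], [0, 0, 0]],
  [0, [0, 0, 0], [0, 0, 0]],
  [0, [0, 0, 0], [0, 0, 0]],
  [0, [0, 0, 0], [0, 0, 0]],
  [0, [0, 0, 0], [0, 0, 0]],
  [0, [0, 0, 0], [0, 0, 0]],
  [0, [0, 0, 0], [0, 0, 0]],
])

```text
clock: 12.55
tool_pos: [383.1, -256.5, 147.5]
tcp_rot: [0.0, -0.703, 0.711, 0.0]
ft_force: [0.5, 0.0, -0.5]
finger_gap: -0.4
```

Run:
```python
from h import *
look("s7","scene",(375,150),(48,40),8)
look("t7","top",(385,215),(70,50),8)
a=cv2.imread("pics/s7.png")
b=cv2.resize(cv2.imread("pics/scene0.png")[150:190,375:423],None,fx=8,fy=8,interpolation=cv2.INTER_CUBIC)
cv2.imwrite("pics/s7b.png",np.hstack([b,a]))
st((-108,32,40))
```

```text
clk 12.65 tcp [ 383.  -256.6  147.7] grinder [-185.1   31.8] F [-0.24 -0.34 -0.29] gap 0.0
turn units [0.001 0.001 0.004]
(-108, 32, 40) world [ 460.1 -257.4   40. ] shift in aligned axes/units [-0.005 -1.927  2.693]
```

View pics/s7b.png

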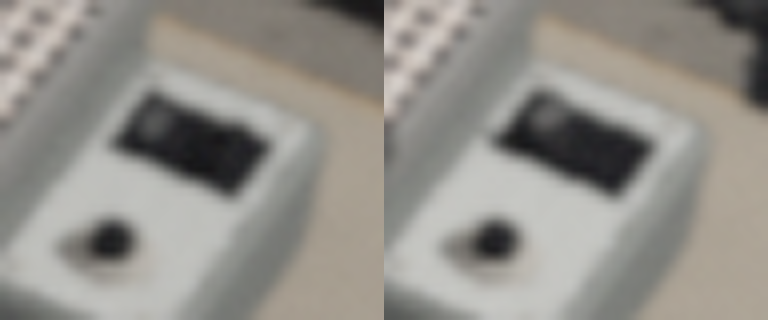

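View pics/t7.png

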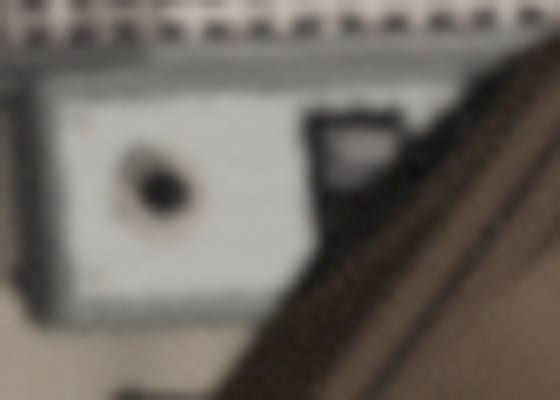

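Call:
step_arm([
  [0, [0, -0.3, 0], [0, 0, 0]],
  [0, [0, -0.6, 0.2], [0, 0, 0]],
  [0, [0, -0.6, 0.4], [0, 0, 0]],
  [0, [0, -0.33, 0.5], [0, 0, 0]],
  [0, [0, -0.1, 0.5], [0, 0, 0]],
  [0, [0, 0, 0.35], [0, 0, 0]],
  [0, [0, 0, 0.15], [0, 0, 0]],
  [0, [0, 0, 0.05], [0, 0, 0]],
  [0, [0, 0, 0], [0, 0, 0]],
  [0, [0, 0, 0], [0, 0, 0]],
])

```text
clock: 13.65
tool_pos: [460.7, -258.2, 62.9]
tcp_rot: [0.0, -0.702, 0.712, -0.001]
ft_force: [-0.1, 0.1, 0.1]
finger_gap: -0.1
```

Run:
```python
from h import *
look("s8","scene",(365,120),(60,66),9)
st((-108,32,50))
```

```text
clk 13.7 tcp [ 460.7 -258.2   63. ] grinder [-107.4   31.2] F [0.61 0.18 0.26] gap -0.1
turn units [-0.016 -0.013  0.   ]
(-108, 32, 50) world [ 460.1 -257.4   50. ] shift in aligned axes/units [-0.021  0.014  0.324]
```

View pics/s8.png

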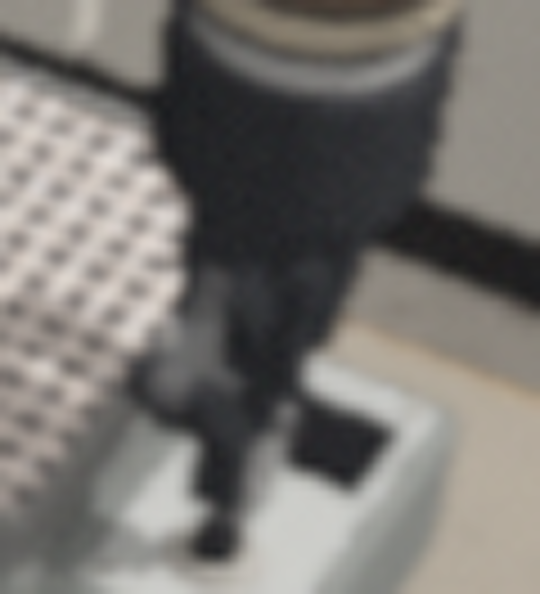

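Call:
step_arm([
  [0, [0, 0, 0.05], [0, 0, 0]],
  [0, [0, 0, 0.05], [0, 0, 0]],
  [0, [0, 0, 0.04], [0, 0, 0]],
  [0, [0, 0, 0.03], [0, 0, 0]],
  [0, [0, 0, 0.02], [0, 0, 0]],
  [0, [0, 0, 0.02], [0, 0, 0]],
  [0, [0, 0, 0.02], [0, 0, 0]],
  [0, [0, 0, 0.02], [0, 0, 0]],
  [0, [0, 0, 0.02], [0, 0, 0]],
  [0, [0, 0, 0.0], [0, 0, 0]],
])

```text
clock: 14.7
tool_pos: [460.2, -257.7, 51.0]
tcp_rot: [0.0, -0.703, 0.712, -0.0]
ft_force: [-0.6, 0.3, 0.3]
finger_gap: -0.0
```

Call:
step_arm([
  [0, [0, 0, 0.02], [0, 0, 0]],
  [0, [0, 0, 0.02], [0, 0, 0]],
  [0, [0, 0, 0.02], [0, 0, 0]],
  [0, [0, 0, 0.02], [0, 0, 0]],
  [0, [0, 0, 0.0], [0, 0, 0]],
  [0, [0, 0, 0.0], [0, 0, 0]],
  [0, [0, 0, 0.0], [0, 0, 0]],
  [0, [0, 0, 0.0], [0, 0, 0]],
  [0, [0, 0, 0.0], [0, 0, 0]],
  [0, [0, 0, 0.0], [0, 0, 0]],
])

```text
clock: 15.7
tool_pos: [460.2, -257.7, 47.8]
tcp_rot: [0.0, -0.703, 0.712, -0.0]
ft_force: [-0.7, 0.6, 1.6]
finger_gap: -0.3
```

Call:
step_arm([
  [0, [0, 0, 0.015], [0, 0, 0]],
  [0, [0, 0, 0.015], [0, 0, 0]],
  [0, [0, 0, 0.015], [0, 0, 0]],
  [0, [0, 0, 0.015], [0, 0, 0]],
  [0, [0, 0, 0.01], [0, 0, 0]],
  [0, [0, 0, 0.0], [0, 0, 0]],
  [0, [0, 0, 0.0], [0, 0, 0]],
  [0, [0, 0, 0.0], [0, 0, 0]],
  [0, [0, 0, 0.0], [0, 0, 0]],
  [0, [0, 0, 0.0], [0, 0, 0]],
])

```text
clock: 16.7
tool_pos: [460.2, -257.7, 45.0]
tcp_rot: [0.0, -0.703, 0.712, -0.0]
ft_force: [-0.7, 0.2, 1.6]
finger_gap: 0.0
```

Call:
step_arm([
  [0, [0, 0, 0.01], [0, 0, 0]],
  [0, [0, 0, 0.01], [0, 0, 0]],
  [0, [0, 0, 0.01], [0, 0, 0]],
  [0, [0, 0, 0.0], [0, 0, 0]],
  [0, [0, 0, 0.0], [0, 0, 0]],
  [0, [0, 0, 0.0], [0, 0, 0]],
  [0, [0, 0, 0.0], [0, 0, 0]],
  [0, [0, 0, 0.0], [0, 0, 0]],
  [0, [0, 0, 0.0], [0, 0, 0]],
  [0, [0, 0, 0.0], [0, 0, 0]],
])

```text
clock: 17.7
tool_pos: [460.3, -257.7, 44.9]
tcp_rot: [-0.0, -0.703, 0.711, 0.0]
ft_force: [-1.6, 1.4, 7.8]
finger_gap: 0.3
```

Call:
step_arm([
  [0, [0, 0, -0.03], [0, 0, 0]],
  [0, [0, 0, -0.1], [0, 0, 0]],
  [0, [0, 0, -0.4], [0, 0, 0]],
  [0, [0, 0, -0.8], [0, 0, 0]],
  [0, [0, 0, -0.9], [0, 0, 0]],
  [0, [0, 0, -0.9], [0, 0, 0]],
  [0, [0, 0, -0.9], [0, 0, 0]],
  [0, [0, 0, -0.9], [0, 0, 0]],
  [0, [0, 0, -0.5], [0, 0, 0]],
  [0, [0, 0, 0], [0, 0, 0]],
])

```text
clock: 18.7
tool_pos: [461.5, -258.8, 264.9]
tcp_rot: [0.0, -0.703, 0.712, -0.004]
ft_force: [1.2, 0.4, 0.8]
finger_gap: -0.0
```

Run:
```python
from h import *
look("s9","scene",(310,80),(150,135),4.4)
look("t9","top",(365,140),(115,130),4.5)
st((60,0,262),(60,0,215))
```

```text
clk 18.8 tcp [ 459.8 -257.4  260. ] grinder [-108.3   32. ] F [-0.22  0.62  0.23] gap 0.2
turn units [0.008 0.007 0.003]
(60, 0, 262) world [ 627.7 -291.6  262. ] shift in aligned axes/units [ 0.801 -4.207 -0.05 ]
(60, 0, 215) world [ 627.7 -291.6  215. ] shift in aligned axes/units [ 0.801 -4.207  1.125]
```

View pics/s9.png

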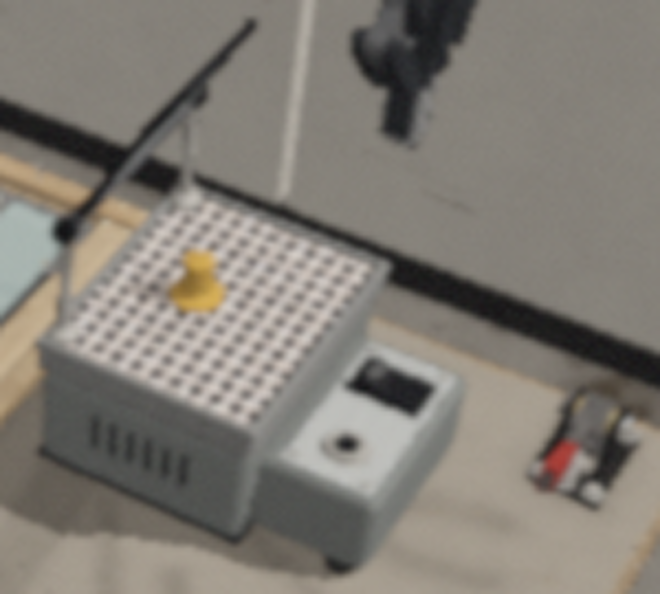

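View pics/t9.png

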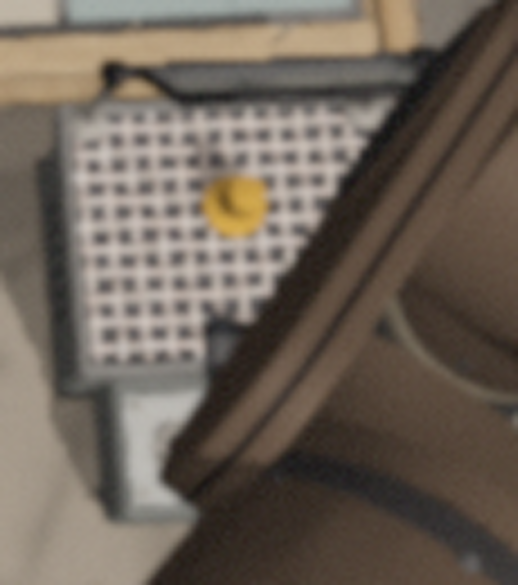

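```bash
cat > path.py <<'E'
from h import *
def tipZ(X,b,hw=9):
    x=np.linspace(X-hw,X+hw,181);Ex,Ez=62-82*np.cos(b),185+82*np.sin(b)
    z=np.where((x>=Ex)&(x<=62),185+(62-x)*np.tan(b)+2/np.cos(b),-1e3)
    m=abs(x-Ex)<=3.5;z[m]=np.maximum(z[m],Ez+np.sqrt(3.5**2-(x[m]-Ex)**2));return z.max()
def wp(b,hw=9):
    r=np.interp(b,[-.15,1.12],[88,70]);X=62-r*np.cos(b)+2*np.sin(b)+hw
    return X,tipZ(X,b,hw)
if __name__=="__main__":
    print((proj("scene",[[459.8,-257.4,290]])-[310,80])*4.4)
    prev=None
    for b in [1.12,1.0,.9,.8,.7,.6,.5,.4,.3,.2,.1,0,-.1,-.15]:
        X,Z=wp(b);print(b,round(X,1),"tip",round(Z,1),"tcp",round(Z-30,1), None if prev is None else ((prev[0]-X)/40).round(3), None if prev is None else ((prev[1]-Z)/40).round(3));prev=(X,Z)
E
python3 path.py
```

```text
[[398.72034235 145.87028278]]
1.12 42.3 tip 248.9 tcp 218.9 None None
1.0 33.9 tip 246.4 tcp 216.4 0.209 0.062
0.9 27.1 tip 243.5 tcp 213.5 0.171 0.072
0.8 20.5 tip 239.9 tcp 209.9 0.165 0.091
0.7 14.2 tip 235.5 tcp 205.5 0.158 0.11
0.6 8.3 tip 230.3 tcp 200.3 0.148 0.128
0.5 2.8 tip 224.5 tcp 194.5 0.136 0.145
0.4 -2.1 tip 219.4 tcp 189.4 0.123 0.127
0.3 -6.4 tip 212.6 tcp 182.6 0.107 0.171
0.2 -10.0 tip 204.8 tcp 174.8 0.09 0.195
0.1 -12.8 tip 196.7 tcp 166.7 0.071 0.203
0 -14.9 tip 188.5 tcp 158.5 0.051 0.205
-0.1 -16.1 tip 180.3 tcp 150.3 0.03 0.205
-0.15 -16.3 tip 176.5 tcp 146.5 0.006 0.094
```

Call:
step_arm([
  [0, [0.1, -0.4, -0.05], [0, 0, 0]],
  [0, [0.15, -0.7, 0], [0, 0, 0]],
  [0, [0.15, -0.8, 0], [0, 0, 0]],
  [0, [0.15, -0.8, 0], [0, 0, 0]],
  [0, [0.15, -0.7, 0], [0, 0, 0]],
  [0, [0.1, -0.5, 0], [0, 0, 0]],
  [0, [0, -0.3, 0], [0, 0, 0]],
  [0, [0, 0, 0], [0, 0, 0]],
  [0, [0, 0, 0], [0, 0, 0]],
  [0, [0, 0, 0], [0, 0, 0]],
])

```text
clock: 19.8
tool_pos: [626.9, -291.6, 262.8]
tcp_rot: [-0.0, -0.703, 0.712, 0.0]
ft_force: [0.6, 0.8, 1.2]
finger_gap: 0.1
```

Run:
```python
from h import *
look("s10","scene",(310,20),(120,120),5)
st((60,0,218))
```

```text
clk 19.85 tcp [ 627.  -291.7  263.2] grinder [59.3 -0.1] F [-0.2  -0.72 -0.3 ] gap -0.3
turn units [ 0.002  0.    -0.   ]
(60, 0, 218) world [ 627.7 -291.6  218. ] shift in aligned axes/units [-0.002 -0.018  1.129]
```

View pics/s10.png

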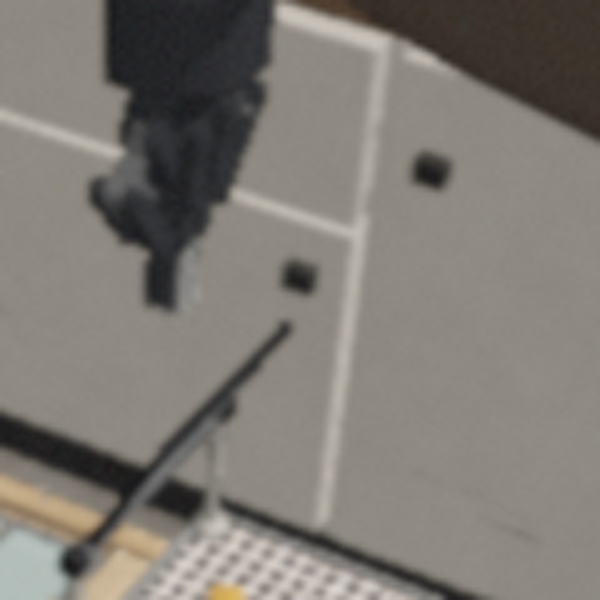

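Call:
step_arm([
  [0, [0, 0, 0.2], [0, 0, 0]],
  [0, [0, 0, 0.3], [0, 0, 0]],
  [0, [0, 0, 0.3], [0, 0, 0]],
  [0, [0, 0, 0.2], [0, 0, 0]],
  [0, [0, 0, 0.1], [0, 0, 0]],
  [0, [0, 0.05, 0], [0, 0, 0]],
  [0, [0, 0.07, 0], [0, 0, 0]],
  [0, [0, 0.07, 0], [0, 0, 0]],
  [0, [0, 0.06, 0], [0, 0, 0]],
  [0, [0, 0.05, 0], [0, 0, 0]],
])

```text
clock: 20.85
tool_pos: [615.7, -291.7, 219.6]
tcp_rot: [0.0, -0.703, 0.712, -0.0]
ft_force: [0.1, 0.1, 0.1]
finger_gap: 0.1
```

Run:
```python
from h import *
look("s11","scene",(310,40),(110,110),5)
st((42.3,0,218.9))
```

```text
clk 20.9 tcp [ 615.4 -291.8  219.5] grinder [47.7 -0.3] F [ 0.06 -0.6   0.42] gap -0.1
turn units [-0.003 -0.004  0.001]
(42.3, 0, 218.9) world [ 610.  -291.3  218.9] shift in aligned axes/units [-0.008  0.136  0.015]
```

View pics/s11.png

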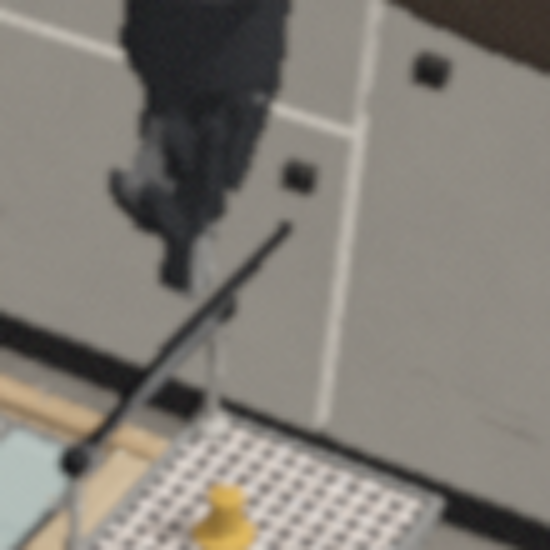

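Call:
step_arm([
  [0, [0, 0.07, 0.01], [0, 0, 0]],
  [0, [0, 0.07, 0.01], [0, 0, 0]],
  [0, [0, 0.052, 0.016], [0, 0, 0]],
  [0, [0, 0.052, 0.016], [0, 0, 0]],
  [0, [0, 0.052, 0.016], [0, 0, 0]],
  [0, [0, 0.052, 0.016], [0, 0, 0]],
  [0, [0, 0.043, 0.018], [0, 0, 0]],
  [0, [0, 0.043, 0.018], [0, 0, 0]],
  [0, [0, 0.043, 0.018], [0, 0, 0]],
  [0, [0, 0.043, 0.018], [0, 0, 0]],
])

```text
clock: 21.9
tool_pos: [594.8, -291.4, 212.8]
tcp_rot: [-0.0, -0.703, 0.712, -0.0]
ft_force: [2.5, 1.1, 0.2]
finger_gap: -0.1
```

Run:
```python
from h import *
look("s12","scene",(310,40),(110,110),5)
st((27.1,0,213.5),(14.2,0,205.5))
```

```text
clk 21.95 tcp [ 594.5 -291.3  212.6] grinder [26.8 -0.2] F [ 2.62 -0.29  0.4 ] gap -0.1
turn units [0.005 0.001 0.003]
(27.1, 0, 213.5) world [ 594.8 -291.2  213.5] shift in aligned axes/units [-0.005 -0.006 -0.022]
(14.2, 0, 205.5) world [ 581.9 -291.   205.5] shift in aligned axes/units [-0.005  0.316  0.178]
```

View pics/s12.png

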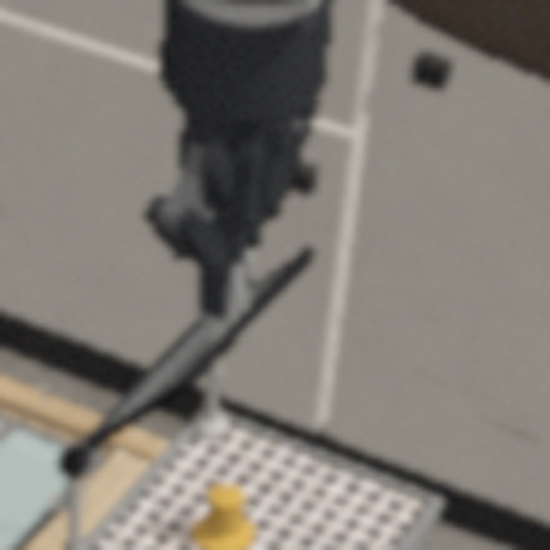

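Call:
step_arm([
  [0, [0, 0.055, 0.024], [0, 0, 0]],
  [0, [0, 0.055, 0.024], [0, 0, 0]],
  [0, [0, 0.055, 0.024], [0, 0, 0]],
  [0, [0, 0.053, 0.037], [0, 0, 0]],
  [0, [0, 0.053, 0.037], [0, 0, 0]],
  [0, [0, 0.053, 0.037], [0, 0, 0]],
  [0, [0, 0.037, 0.032], [0, 0, 0]],
  [0, [0, 0.037, 0.032], [0, 0, 0]],
  [0, [0, 0.037, 0.032], [0, 0, 0]],
  [0, [0, 0.037, 0.032], [0, 0, 0]],
])

```text
clock: 22.95
tool_pos: [575.8, -291.2, 200.5]
tcp_rot: [-0.0, -0.703, 0.712, 0.0]
ft_force: [2.1, 0.0, -0.1]
finger_gap: -0.2
```

Run:
```python
from h import *
st((8.3,0,200.3),(-2.1,0,189.4))
```

```text
clk 22.95 tcp [ 575.8 -291.2  200.5] grinder [ 8.1 -0.2] F [ 2.07  0.01 -0.11] gap -0.2
turn units [ 0.005 -0.001  0.003]
(8.3, 0, 200.3) world [ 576.  -290.9  200.3] shift in aligned axes/units [-0.006 -0.006  0.006]
(-2.1, 0, 189.4) world [ 565.6 -290.8  189.4] shift in aligned axes/units [-0.006  0.254  0.278]
```

Call:
step_arm([
  [0, [0, 0.034, 0.036], [0, 0, 0]],
  [0, [0, 0.034, 0.036], [0, 0, 0]],
  [0, [0, 0.034, 0.036], [0, 0, 0]],
  [0, [0, 0.034, 0.036], [0, 0, 0]],
  [0, [0, 0.04, 0.043], [0, 0, 0]],
  [0, [0, 0.04, 0.043], [0, 0, 0]],
  [0, [0, 0.04, 0.043], [0, 0, 0]],
  [0, [0, 0.035, 0.056], [0, 0, 0]],
  [0, [0, 0.035, 0.056], [0, 0, 0]],
  [0, [0, 0.035, 0.056], [0, 0, 0]],
])

```text
clock: 23.95
tool_pos: [561.3, -291.0, 182.5]
tcp_rot: [-0.0, -0.703, 0.712, 0.0]
ft_force: [-0.0, -0.1, 1.4]
finger_gap: 0.3
```

Run:
```python
from h import *
look("s13","scene",(310,60),(110,110),5)
st((-6.4,0,182.6),(-12.8,0,166.7))
```

```text
clk 24.0 tcp [ 560.9 -290.9  182. ] grinder [-6.8 -0.2] F [ 0.37 -0.02 -0.03] gap -0.1
turn units [0.015 0.004 0.003]
(-6.4, 0, 182.6) world [ 561.3 -290.7  182.6] shift in aligned axes/units [-0.004 -0.01  -0.015]
(-12.8, 0, 166.7) world [ 554.9 -290.6  166.7] shift in aligned axes/units [-0.004  0.15   0.382]
```

View pics/s13.png

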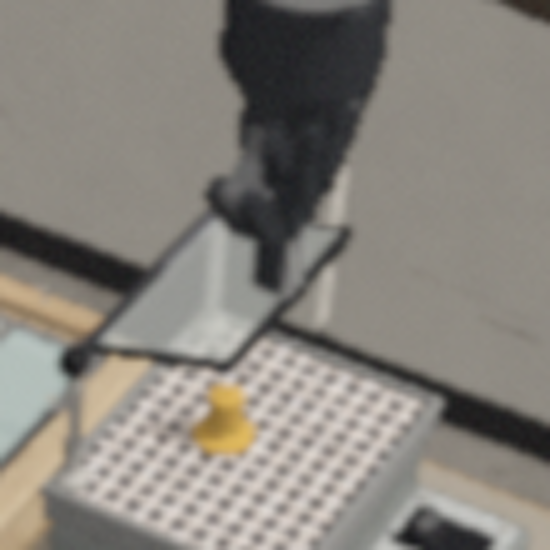

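Call:
step_arm([
  [0, [0, 0.03, 0.06], [0, 0, 0]],
  [0, [0, 0.028, 0.06], [0, 0, 0]],
  [0, [0, 0.026, 0.06], [0, 0, 0]],
  [0, [0, 0.024, 0.06], [0, 0, 0]],
  [0, [0, 0.022, 0.06], [0, 0, 0]],
  [0, [0, 0.02, 0.06], [0, 0, 0]],
  [0, [0, 0.018, 0.06], [0, 0, 0]],
  [0, [0, 0.016, 0.06], [0, 0, 0]],
  [0, [0, 0.014, 0.05], [0, 0, 0]],
  [0, [0, 0.01, 0.05], [0, 0, 0]],
])

```text
clock: 25.0
tool_pos: [553.3, -290.8, 159.4]
tcp_rot: [0.0, -0.703, 0.712, -0.0]
ft_force: [1.0, 0.7, 0.6]
finger_gap: 0.3
```

Run:
```python
from h import *
look("s14","scene",(310,70),(110,110),5)
st((-14.9,0,158.5),(-16.3,0,146.5))
```

```text
clk 25.05 tcp [ 553.1 -290.7  158.9] grinder [-14.6  -0.1] F [ 0.77 -0.3   1.33] gap 0.0
turn units [0.006 0.003 0.004]
(-14.9, 0, 158.5) world [ 552.8 -290.6  158.5] shift in aligned axes/units [-0.003  0.007  0.011]
(-16.3, 0, 146.5) world [ 551.4 -290.6  146.5] shift in aligned axes/units [-0.003  0.042  0.311]
```

View pics/s14.png

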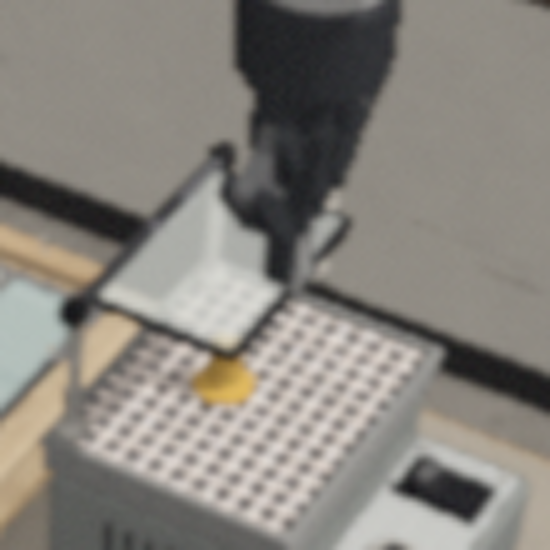

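Call:
step_arm([
  [0, [0, 0.01, 0.025], [0, 0, 0]],
  [0, [0, 0.01, 0.025], [0, 0, 0]],
  [0, [0, 0.01, 0.025], [0, 0, 0]],
  [0, [0, 0.01, 0.025], [0, 0, 0]],
  [0, [0, 0, 0.025], [0, 0, 0]],
  [0, [0, 0, 0.025], [0, 0, 0]],
  [0, [0, 0, 0.025], [0, 0, 0]],
  [0, [0, 0, 0.025], [0, 0, 0]],
  [0, [0, 0, 0.02], [0, 0, 0]],
  [0, [0, 0, 0.02], [0, 0, 0]],
])

```text
clock: 26.05
tool_pos: [551.8, -290.8, 149.9]
tcp_rot: [0.0, -0.703, 0.712, -0.0]
ft_force: [1.3, 0.1, 1.5]
finger_gap: 0.1
```

Call:
step_arm([
  [0, [0, 0, 0.015], [0, 0, 0]],
  [0, [0, 0, 0.015], [0, 0, 0]],
  [0, [0, 0, 0.01], [0, 0, 0]],
  [0, [0, 0, 0.01], [0, 0, 0]],
  [0, [0, 0, 0], [0, 0, 0]],
  [0, [0, 0, 0], [0, 0, 0]],
  [0, [0, 0, 0], [0, 0, 0]],
  [0, [0, 0, 0], [0, 0, 0]],
  [0, [0, 0, 0], [0, 0, 0]],
  [0, [0, 0, 0], [0, 0, 0]],
])

```text
clock: 27.05
tool_pos: [551.6, -290.8, 147.9]
tcp_rot: [-0.0, -0.703, 0.712, 0.0]
ft_force: [0.2, -0.4, 0.0]
finger_gap: -0.1
```

Call:
step_arm([
  [0, [0, 0, 0.01], [0, 0, 0]],
  [0, [0, 0, 0.01], [0, 0, 0]],
  [0, [0, 0, 0.01], [0, 0, 0]],
  [0, [0, 0, 0.01], [0, 0, 0]],
  [0, [0, 0, 0.01], [0, 0, 0]],
  [0, [0, 0, 0], [0, 0, 0]],
  [0, [0, 0, 0], [0, 0, 0]],
  [0, [0, 0, 0], [0, 0, 0]],
  [0, [0, 0, 0], [0, 0, 0]],
  [0, [0, 0, 0], [0, 0, 0]],
])

```text
clock: 28.05
tool_pos: [551.9, -290.9, 146.6]
tcp_rot: [0.0, -0.703, 0.712, -0.0]
ft_force: [-0.4, 0.7, 5.1]
finger_gap: 0.1
```

Run:
```python
from h import *
st((-16.3,0,146.5))
```

```text
clk 28.05 tcp [ 551.9 -290.9  146.6] grinder [-15.8  -0.3] F [-0.38  0.74  5.13] gap 0.1
turn units [-0.003 -0.002  0.004]
(-16.3, 0, 146.5) world [ 551.4 -290.6  146.5] shift in aligned axes/units [-0.007  0.011  0.003]
```

Call:
step_arm([
  [0, [0, 0, 0.01], [0, 0, 0]],
  [0, [0, 0, 0], [0, 0, 0]],
  [0, [0, 0, 0], [0, 0, 0]],
  [0, [0, 0, 0], [0, 0, 0]],
  [0, [0, 0, -0.02], [0, 0, 0]],
  [0, [0, 0, -0.05], [0, 0, 0]],
  [0, [0, 0, -0.1], [0, 0, 0]],
  [0, [0, 0, -0.3], [0, 0, 0]],
  [0, [0, 0, -0.5], [0, 0, 0]],
  [0, [0, 0, -0.4], [0, 0, 0]],
])

```text
clock: 29.05
tool_pos: [551.9, -291.0, 201.8]
tcp_rot: [0.0, -0.703, 0.712, -0.0]
ft_force: [-0.9, 0.7, 0.6]
finger_gap: -0.2
```

Call:
step_arm([
  [0, [0, 0.3, 0], [0, 0, 0]],
  [0, [0, 0.6, 0], [0, 0, 0]],
  [0, [0, 0.9, 0], [0, 0, 0]],
  [0, [0, 0.9, 0], [0, 0, 0]],
  [0, [0, 0.6, 0], [0, 0, 0]],
  [0, [0, 0.3, 0], [0, 0, 0]],
  [0, [0, 0, 0], [0, 0, 0]],
  [0, [0, 0, 0], [0, 0, 0]],
  [0, [0, 0, 0], [0, 0, 0]],
  [0, [0, 0, 0], [0, 0, 0]],
])

```text
clock: 30.05
tool_pos: [408.5, -289.0, 200.2]
tcp_rot: [0.0, -0.703, 0.711, 0.0]
ft_force: [0.2, 0.0, -0.5]
finger_gap: 0.2
```

Run:
```python
from h import *
look("s15","scene",(310,80),(150,135),4.4)
look("t15","top",(365,140),(115,130),4.5)
p=[P[0],P[1],P[2]]
for n,f,o,k in(("scene","s15",(310,80),4.4),("top","t15",(365,140),4.5)):
    im=cv2.imread(f"pics/{f}.png")
    for L in([edge(0,62),edge(0,-62),(62,-62,185),(62,62,185)],):
        q=((proj(n,G(p,L))-np.array(o)+.5)*k).round().astype(int)
        cv2.polylines(im,[q.reshape(-1,1,2)],True,(255,0,255),1)
    cv2.imwrite(f"pics/{f}.png",im)
st((-91,-28,60))
```

```text
clk 30.15 tcp [ 408.3 -288.9  200.2] grinder [-159.4   -0.2] F [-0.06  0.33  0.44] gap -0.0
turn units [0.001 0.002 0.011]
(-91, -28, 60) world [ 476.3 -317.6   60. ] shift in aligned axes/units [ 0.695 -1.71   3.504]
```

View pics/s15.png

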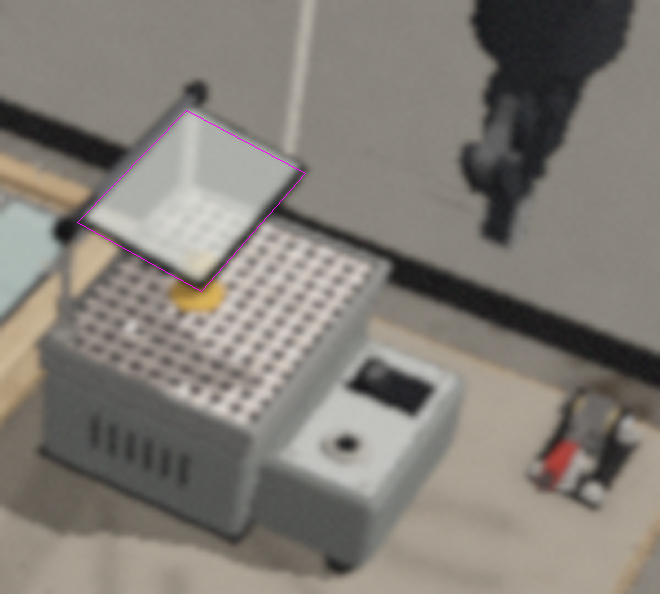

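View pics/t15.png

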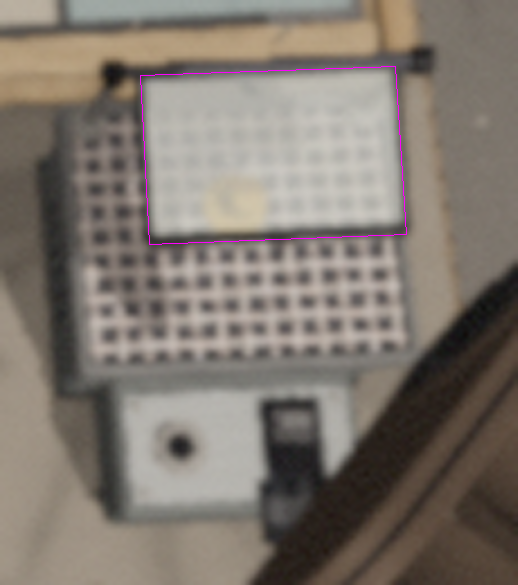

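Call:
step_arm([
  [0, [0.2, -0.4, 0], [0, 0, 0]],
  [0, [0.3, -0.7, 0.2], [0, 0, 0]],
  [0, [0.2, -0.4, 0.5], [0, 0, 0]],
  [0, [0, -0.1, 0.7], [0, 0, 0]],
  [0, [0, 0, 0.7], [0, 0, 0]],
  [0, [0, 0, 0.6], [0, 0, 0]],
  [0, [0, 0, 0.4], [0, 0, 0]],
  [0, [0, 0, 0.2], [0, 0, 0]],
  [0, [0, 0, 0], [0, 0, 0]],
  [0, [0, 0, 0], [0, 0, 0]],
])

```text
clock: 31.15
tool_pos: [472.1, -318.4, 69.4]
tcp_rot: [0.0, -0.703, 0.712, -0.001]
ft_force: [0.7, 0.6, 0.5]
finger_gap: -0.2
```

Run:
```python
from h import *
look("s16","scene",(365,110),(66,66),9)
st((-95.5,-28,50))
```

```text
clk 31.2 tcp [ 472.2 -318.6   69.8] grinder [-95.1 -29. ] F [ 0.41 -0.06 -0.06] gap -0.0
turn units [-0.019 -0.018  0.003]
(-95.5, -28, 50) world [ 471.8 -317.6   50. ] shift in aligned axes/units [-0.026  0.01   0.495]
```

View pics/s16.png

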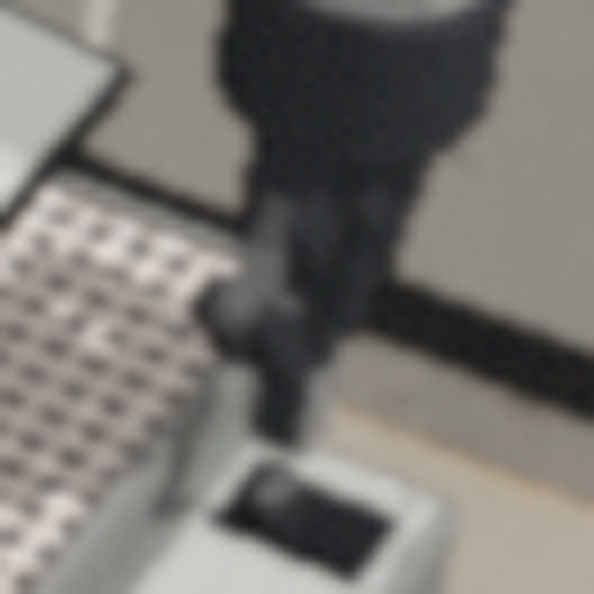

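Call:
step_arm([
  [0, [-0.026, 0.01, 0.08], [0, 0, 0]],
  [0, [0, 0, 0.1], [0, 0, 0]],
  [0, [0, 0, 0.08], [0, 0, 0]],
  [0, [0, 0, 0.06], [0, 0, 0]],
  [0, [0, 0, 0.04], [0, 0, 0]],
  [0, [0, 0, 0.02], [0, 0, 0]],
  [0, [0, 0, 0.02], [0, 0, 0]],
  [0, [0, 0, 0.02], [0, 0, 0]],
  [0, [0, 0, 0.01], [0, 0, 0]],
  [0, [0, 0, 0], [0, 0, 0]],
])

```text
clock: 32.2
tool_pos: [471.0, -316.7, 51.1]
tcp_rot: [0.0, -0.703, 0.712, 0.0]
ft_force: [0.5, 0.3, -0.3]
finger_gap: 0.3
```

Call:
step_arm([
  [0, [0, 0, 0.02], [0, 0, 0]],
  [0, [0, 0, 0.02], [0, 0, 0]],
  [0, [0, 0, 0.02], [0, 0, 0]],
  [0, [0, 0, 0.02], [0, 0, 0]],
  [0, [0, 0, 0.02], [0, 0, 0]],
  [0, [0, 0, 0.02], [0, 0, 0]],
  [0, [0, 0, 0], [0, 0, 0]],
  [0, [0, 0, 0], [0, 0, 0]],
  [0, [0, 0, 0], [0, 0, 0]],
  [0, [0, 0, 0], [0, 0, 0]],
])

```text
clock: 33.2
tool_pos: [470.9, -317.0, 46.3]
tcp_rot: [-0.0, -0.703, 0.712, -0.0]
ft_force: [1.2, -0.6, 1.5]
finger_gap: -0.0
```

Call:
step_arm([
  [0, [0, 0, 0.015], [0, 0, 0]],
  [0, [0, 0, 0.015], [0, 0, 0]],
  [0, [0, 0, 0.015], [0, 0, 0]],
  [0, [0, 0, 0.015], [0, 0, 0]],
  [0, [0, 0, 0.015], [0, 0, 0]],
  [0, [0, 0, 0], [0, 0, 0]],
  [0, [0, 0, 0], [0, 0, 0]],
  [0, [0, 0, 0], [0, 0, 0]],
  [0, [0, 0, 0], [0, 0, 0]],
  [0, [0, 0, 0], [0, 0, 0]],
])

```text
clock: 34.2
tool_pos: [470.9, -316.6, 43.2]
tcp_rot: [-0.0, -0.703, 0.712, 0.0]
ft_force: [1.3, -0.9, 0.9]
finger_gap: 0.2
```

Call:
step_arm([
  [0, [0, 0, 0.01], [0, 0, 0]],
  [0, [0, 0, 0.01], [0, 0, 0]],
  [0, [0, 0, 0], [0, 0, 0]],
  [0, [0, 0, 0], [0, 0, 0]],
  [0, [0, 0, 0], [0, 0, 0]],
  [0, [0, 0, 0], [0, 0, 0]],
  [0, [0, 0, 0], [0, 0, 0]],
  [0, [0, 0, 0], [0, 0, 0]],
  [0, [0, 0, 0], [0, 0, 0]],
  [0, [0, 0, 0], [0, 0, 0]],
])

```text
clock: 35.2
tool_pos: [471.1, -316.7, 42.7]
tcp_rot: [0.0, -0.703, 0.712, 0.0]
ft_force: [0.2, 1.8, 4.5]
finger_gap: -0.0
```

Call:
step_arm([
  [0, [0, 0, 0.01], [0, 0, 0]],
  [0, [0, 0, 0.005], [0, 0, 0]],
  [0, [0, 0, 0], [0, 0, 0]],
  [0, [0, 0, 0], [0, 0, 0]],
  [0, [0, 0, 0], [0, 0, 0]],
  [0, [0, 0, 0], [0, 0, 0]],
  [0, [0, 0, 0], [0, 0, 0]],
  [0, [0, 0, 0], [0, 0, 0]],
  [0, [0, 0, 0], [0, 0, 0]],
  [0, [0, 0, 0], [0, 0, 0]],
])

```text
clock: 36.2
tool_pos: [471.1, -316.7, 42.7]
tcp_rot: [0.0, -0.703, 0.712, 0.0]
ft_force: [0.2, 2.1, 7.2]
finger_gap: 0.3
```

At the hard stop (z unchanged, 7 N). Now I'll lift off and clear the view for a check.

Call:
step_arm([
  [0, [0, 0, -0.02], [0, 0, 0]],
  [0, [0, 0, -0.05], [0, 0, 0]],
  [0, [0, 0, -0.2], [0, 0, 0]],
  [0, [0, 0, -0.5], [0, 0, 0]],
  [0, [0, 0, -0.8], [0, 0, 0]],
  [0, [0, 0, -0.8], [0, 0, 0]],
  [0, [0, 0, -0.8], [0, 0, 0]],
  [0, [0, 0, -0.6], [0, 0, 0]],
  [0, [0, 0, -0.3], [0, 0, 0]],
  [0, [0, 0, 0], [0, 0, 0]],
])

```text
clock: 37.2
tool_pos: [471.5, -317.5, 206.6]
tcp_rot: [-0.0, -0.703, 0.712, -0.002]
ft_force: [0.5, -0.7, 0.3]
finger_gap: -0.1
```

Call:
step_arm([
  [0, [0.4, 0.2, 0], [0, 0, 0]],
  [0, [0.8, 0.4, 0], [0, 0, 0]],
  [0, [0.9, 0.4, 0], [0, 0, 0]],
  [0, [0.9, 0.4, 0], [0, 0, 0]],
  [0, [0.9, 0.4, 0], [0, 0, 0]],
  [0, [0.9, 0.4, 0], [0, 0, 0]],
  [0, [0.5, 0.2, 0], [0, 0, 0]],
  [0, [0.2, 0.1, 0], [0, 0, 0]],
  [0, [0, 0, 0], [0, 0, 0]],
  [0, [0, 0, 0], [0, 0, 0]],
])

```text
clock: 38.2
tool_pos: [368.8, -534.1, 204.1]
tcp_rot: [0.001, -0.703, 0.711, 0.001]
ft_force: [0.1, -0.3, 0.5]
finger_gap: -0.1
```

Run:
```python
from h import *
look("s17","scene",(310,80),(150,135),4.4)
look("t17","top",(365,140),(115,130),4.5)
st()
```

```text
clk 38.3 tcp [ 369.2 -534.   204.7] grinder [-195.3 -245.8] F [-0.26 -0.22 -0.18] gap -0.0
turn units [-0.001  0.006  0.019]
```

View pics/s17.png

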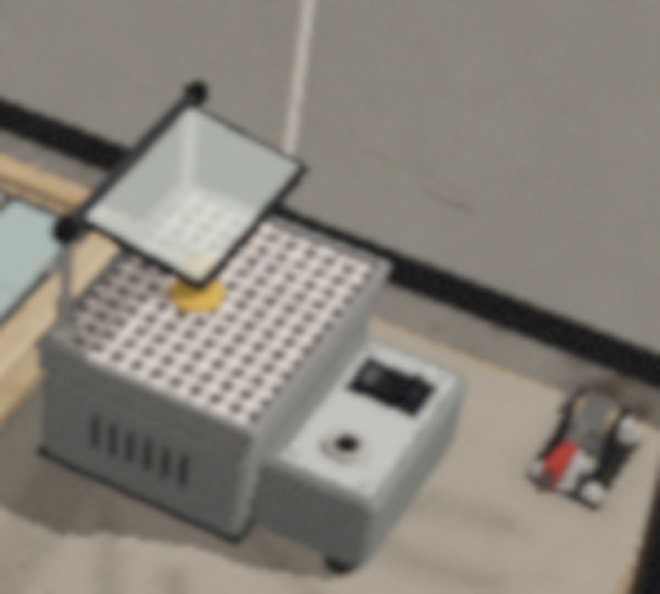

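View pics/t17.png

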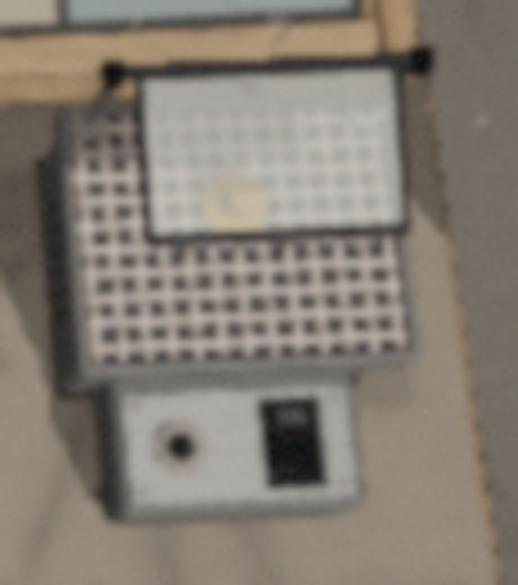

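Run:
```python
from h import *
cr=lambda u,o,k:np.array([o[0]+(u[0]+.5)/k-.5,o[1]+(u[1]+.5)/k-.5])
ob=[("scene",cr((201,281),(310,80),4.4),60),("scene",cr((301,167),(310,80),4.4),-60),("top",cr((153,236),(365,140),4.5),60),("top",cr((405,226),(365,140),4.5),-60)]
for a in(0,.02,.04,.06,.1): print(a,[(proj(n,G(P,edge(a,y)))[0]-u).round(1).tolist() for n,u,y in ob])
```

```text
0 [[0.3, 1.7], [0.4, 1.7], [-0.1, 1.6], [-0.7, 1.7]]
0.02 [[0.5, 1.3], [0.5, 1.3], [0.1, 1.6], [-0.4, 1.6]]
0.04 [[0.6, 0.8], [0.7, 0.8], [0.3, 1.5], [-0.2, 1.5]]
0.06 [[0.7, 0.3], [0.8, 0.3], [0.4, 1.4], [0.1, 1.4]]
0.1 [[0.9, -0.7], [1.0, -0.7], [0.8, 1.1], [0.7, 1.1]]
```

```bash
python3 -c "
from cell import bot
print(bot.finish_job())"
```

```text
the job is handed in; nothing more can be done
None
```

I did the four actions in the order asked and handed the job in at about 38 s, with the arm clear of the machine. No verdict was reported.

| Step | Stopped at (TCP height) | Last force reading |
|---|---|---|
| Switch off (near end down) | 42.8 mm | 15 N |
| Reset button fully in | 44.9 mm | 8 N |
| Eye shield down | 146.6 mm | 5 N |
| Switch back on (far end down) | 42.7 mm | 7 N |

- **Final pictures:** They show the switch on, the button in and the shield down. The grinder has not visibly moved. The arm never went near the tools and glass on the left, but I did not check their positions again at the end.
- **Fingertip offset:** The real fingertips ended about 30 mm short of the reported TCP, so my first press on the switch was in the air. I measured the offset from the pictures, and the reset button and shield stops then agreed with it.
- **Harder than intended:** The first switch press reached 15 N, because I had put the fingertips 6 mm too high and ran into the stop early. The later presses were slower and read 5–8 N.
- **Disagreement on the shield:** In the last pictures its edge lay about 1.7 px from where I expected it, which could mean 0.06 rad short of fully down. The fingertip reached the expected height for fully down and the force rose sharply against a stop. I trusted the contact and did not press again.

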